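# Stow the oil bottles in the flap-topped crate and hang up the carrier

## Task

Tidy the instrument repairer's bench: put every small amber bottle that stands on the bench upright into an empty cell of the flap-topped crate, right down to the cell's floor; some cells already hold a low jar hidden under the closed flap, so feel which flaps give way. When all the bottles are away, hang the empty carrier by its handle bar on the hook of the stand and let go, leaving the other tools and jars where they are.

Things in the scene. Friction and masses are not known exactly. Their poses are not given: they have to be found in the camera images.
- crate: fixed plywood crate, 136 mm (its x) by 264 mm (its y), 62 mm high, with 2 rows (along x) of 4 cells (along y), 64 mm pitch, 8 mm walls, 5 mm floor. Each cell is 56 mm square, closed at the top by a grey flap. Always at least as many cells are empty as there are bottles. A seated bottle holds its flap open and stands about 47 mm proud of the top. Origin at the centre of the underside, z up
- crate_top (a point): centre of the crate's top, level with the eight flaps. A flap, 53 mm square, 3 mm thick, hinges along its cell's -x edge (crate frame), lightly sprung shut. Over an empty cell it swings right down under less than 2 N (a bottle then feels up to 0.5 N sideways). Over a hidden jar (41 mm wide, 46 mm high, loose on the cell floor) it gives about 5 mm at its middle, then stops hard
- cell1 (a point): centre of the floor of crate cell 1 (front row (robot side), left (+y), in the crate's frame), 57 mm below the crate's top; axes as the crate's
- cell2 (a point): centre of the floor of crate cell 2 (front row, second from the left, in the crate's frame), 57 mm below the crate's top; axes as the crate's
- cell3 (a point): centre of the floor of crate cell 3 (front row, third from the left, in the crate's frame), 57 mm below the crate's top; axes as the crate's
- cell4 (a point): centre of the floor of crate cell 4 (front row, right, in the crate's frame), 57 mm below the crate's top; axes as the crate's
- cell5 (a point): centre of the floor of crate cell 5 (back row, left, in the crate's frame), 57 mm below the crate's top; axes as the crate's
- cell6 (a point): centre of the floor of crate cell 6 (back row, second from the left, in the crate's frame), 57 mm below the crate's top; axes as the crate's
- cell7 (a point): centre of the floor of crate cell 7 (back row, third from the left, in the crate's frame), 57 mm below the crate's top; axes as the crate's
- cell8 (a point): centre of the floor of crate cell 8 (back row, right, in the crate's frame), 57 mm below the crate's top; axes as the crate's
- bottle1: amber glass bottle, round body 40 mm diameter and 64 mm high with a thick heavy bottom, shoulder to 74 mm, black cylindrical cap 26 mm diameter from 74 to 104 mm (total height 104 mm), about 150 g, stands upright; origin at the centre of its underside, z up. Three or four such bottles stand on the bench
- bottle2: amber glass bottle, round body 40 mm diameter and 64 mm high with a thick heavy bottom, shoulder to 74 mm, black cylindrical cap 26 mm diameter from 74 to 104 mm (total height 104 mm), about 150 g, stands upright; origin at the centre of its underside, z up. Three or four such bottles stand on the bench
- bottle3: amber glass bottle, round body 40 mm diameter and 64 mm high with a thick heavy bottom, shoulder to 74 mm, black cylindrical cap 26 mm diameter from 74 to 104 mm (total height 104 mm), about 150 g, stands upright; origin at the centre of its underside, z up. Three or four such bottles stand on the bench
- bottle4: amber glass bottle, round body 40 mm diameter and 64 mm high with a thick heavy bottom, shoulder to 74 mm, black cylindrical cap 26 mm diameter from 74 to 104 mm (total height 104 mm), about 150 g, stands upright; origin at the centre of its underside, z up. Three or four such bottles stand on the bench
- carrier: open plywood bottle carrier, tray 112 x 112 mm, 30 mm high, empty, about 0.3 kg, with a steel handle: two posts (10 mm rod) at y = +-50 mm and a straight horizontal bar of 10 mm rod along its y, 135 mm above its underside. Origin at the centre of its underside, z up. Lifted by the bar near its middle it hangs level
- carrier_bar (a point): middle of the carrier's handle bar (axis of the rod); the bar runs along the carrier's y, 40 mm free to either side before the posts
- hook: fixed steel hook stand: round base 120 mm across, 15 mm high, post 18 mm across and 290 mm high at its origin; from the post a 10 mm rod arm runs out along the stand's -x, sloping slightly down from 270 mm height to a trough, and turns up at its end. Origin at the centre of the base's underside, z up
- hook_seat (a point): where the middle of the carrier's bar (rod axis) lies when hung: above the trough of the hook, 84 mm from the post axis along the stand's -x, 262 mm above the bench; the hung bar lies along the stand's y
- hook_tip (a point): upturned end of the hook (centre of the 10 mm rod's round end), 112 mm from the post axis along the stand's -x, 278 mm above the bench; a bar's axis must be at least 10 mm higher to pass over it
- screwdriver: bystander: screwdriver lying on the bench; leave alone
- pliers: bystander: red-handled pliers lying on the bench, 12 mm high; leave alone
- cork_block: bystander: cork block 45 x 70 x 30 mm; leave alone
- glue_jar: bystander: wide amber jar 64 mm across, 85 mm high with a white lid, not one of the bottles; leave alone
- pad_tin: bystander: flat brass tin 52 mm across, 22 mm high; leave alone

How it is judged:
By the outcome, as a careful person would: the job done as asked, in the order asked, and still so for the second after the job is handed in, with the robot touching nothing.
Of jar1, jar2, jar3, jar4, jar5, jar6, jar7, jar8 only 3 to 4 are there at a start; the rules pass over those that are not, and their reading is None.
Of bottle1, bottle2, bottle3, bottle4 only 3 to 4 are there at a start; the rules pass over those that are not, and their reading is None.
At some moment in a run one of bottle1, bottle2, bottle3, bottle4, carrier may be knocked a few centimetres aside while the robot is not near it.
It also fails if it takes over 192 s, if anything falls off the work surface, if the arm or the gripper's body presses on something with over 40 N, if the wrist force passes 120 N, or if a joint passes its speed limit or range.

## Robot

A 6-joint arm with a two-finger parallel gripper is mounted at the origin on the work surface. World frame = base frame: x ahead of the robot, y to its left, z up, the work surface at z = 0. Lengths are in m, angles in rad, forces in N, time in s.
With the tool pointing down it reaches from about 0.3 to 0.775 m from the base axis. Payload 14.6 kg.
Tool frame: the origin (TCP) lies on the centre line of the jaws, within the pads' length; the fingertips stand ctrl.tcp_to_tips ahead of it and the grasp point (between the pads) lies 2 mm behind it (ctrl.tcp_to_tips is the distance from the TCP to the fingertips, in m); z points along the fingers, y is the line along which they close (so a half turn about z gives the same grasp; the last joint's range is limited). The gripper opens to 94 mm and grips with 3 to 60 N. Pads are 16 mm wide; open, the fingers measure 119 mm over their backs; the gripper's body (75 mm by 177 mm) begins 78 mm behind the grasp point.
Start: joints at [-1.258, 0.3, 1.521, -0, 1.321, -0.067], TCP at [0.204, -0.511, 0.222] pointing down, gripper open.
Joint ranges: [-3.03, 3.03], [-0.79, 2.21], [0.23, 2.52], [-1.04, 4.18], [0, 3.07], [-2.55, 2.55]. Speed limits (rad/s): [2.22, 2.22, 2.57, 3.14, 3.14, 3.14].

## Interface

Orientations are given as [roll, pitch, yaw] about the fixed x, y, z axes, in that order (R = Rz(yaw) Ry(pitch) Rx(roll)).
In Python, from station import telemetry, viewer, hand_in, ctrl gives the robot as it stands.
- The arm moves only by the tool step_arm, never from a script. Its argument "plan" is a list of rows, each an object of numbers: "dx", "dy", "dz": the shift along the tool's x, y, z scaled (see below); "rx", "ry", "rz": the turn, a rotation vector about the tool's x, y, z scaled (see below); "claw": the closure, from 0 (fully open) to 1 (shut). In form: [{"dx": .., "dy": .., "dz": .., "rx": .., "ry": .., "rz": .., "claw": ..}, ...]. A call has 1 to 10 rows; each row shifts and turns the commanded pose from where the row before left it, along the tool's axes as they then stand; what a row does not reach is not made up. The controller multiplies each number of a shift by 0.1 m and each number of a turn by 90 degrees. A row lasts 1/10 s, in which the tool goes at most 50 mm and 8.59 degrees, less where a joint would pass 70% of its speed; a pose out of reach is approached as far as the arm can. A call with a number of a shift or a turn outside -1 to 1 is refused whole. A call with a gripper value outside its range is refused whole. The fingers move at their own pace and stop on an object; "grip_force" is the grip in N (left out, the last holds). Time passes only in rows, so rows that do not move let the fingers close. It gives the time, the measured TCP pose, the force, the opening and the grip force at its end, in the units of the state.
- telemetry.get_obs(): the state, without advancing time (a new reading comes with each control period).
- viewer.camera(name): name is "side" or "top" or "wrist"; returns a dict with "img" (384x512x3 uint8, red, green, blue), "z_map" (384x512 float32, m along the optical axis (not along the pixel's ray), 0 where there is no reading), "fx", "fy", "cx", "cy" (pixels), "R" (3x3) and "t" (3): a world point X has camera coordinates R X + t; the wrist camera has in their place "tool_from_camera" (4x4, takes a point from camera to tool coordinates, whose origin is the TCP and whose axes are the flange's). Camera axes: x right, y down, z forward; pixel columns grow to the right and rows downward; lengths in m; the calibration is good to about 2 mm. A picture is of the moment at which its call begins: read the wrist's pose just before it.
- hand_in(): hands the job in; it is judged then, once.
Trained networks look in a picture, given as the dict that the camera call returned (one of the last four; its "shot" number tells which), for a name from the list of things; names that differ only in an ending like _2 or _b are one class to them, and where a whole thing is asked for, a point or a joint stands for the part that bears it (a point fixed in the world has none). Each returns a list of dicts, best first, with "score" (0 to 1); they miss things now and then, are a little off and sometimes report something else, mostly with a low value. They report only what shows in the picture. A call takes as long as a camera call.
- viewer.recognise(target, picture): "rect" ([left, top, right, bottom] in pixels, round what is visible of it).
The state is a dict: "time_s": time; "qpos": joint angles; "joint_vel": joint speeds; "tau": joint torques, N m; "ee_pos": TCP position; "eef_rot": TCP orientation; "force": force on the tool from outside, world axes, zero at the start; "moment": the same for the moment, N m; "grip_width": finger opening in m; "grip_force": force on a finger pad.
Only numpy, scipy, OpenCV 4.12 (cv2) and the standard library are available. Lean on these libraries where they do the work, as an engineer would, in place of code of your own. Each camera call takes 0.05 s, during which the arm holds its last target. There are 200 camera calls.

## Working session

There is one attempt and no reset: what is moved stays moved. The work goes in short steps, Python scripts to look and compute and a tool call to move; the robot and the scene stay as the last step left them, time stands still between calls to the robot, and variables do not carry over. Pictures are saved under pics/ and viewed, at most 14 in all, crops included, and the job is handed in when it is done.

Besides the shell and the picture viewer there is one more tool, called after "Request:" in YAML: its name, and indented under it one key for each argument. step_arm: Moves the arm, as the interface text tells. Shifts and turns lie within -1 to 1; 1 stands for 0.1 m of shift or 90 degrees of turn. Its arguments: {"type":"object","properties":{"plan":{"type":"array"},"grip_force":{"type":"number"}},"required":["plan"]}

```bash
mkdir -p pics; cat > h.py <<'E'
import numpy as np, cv2
from station import telemetry, viewer, hand_in, ctrl
from scipy.spatial.transform import Rotation as Ro
def cam(n):
    o=telemetry.get_obs(); c=viewer.camera(n)
    if n=="wrist":
        T=np.eye(4); T[:3,:3]=Ro.from_euler('xyz',o['eef_rot']).as_matrix(); T[:3,3]=o['ee_pos']
        M=T@np.array(c['tool_from_camera']); c['Rw']=M[:3,:3]; c['tw']=M[:3,3]
    else:
        R=np.array(c['R']); c['Rw']=R.T; c['tw']=-R.T@np.array(c['t'])
    return c
def cloud(c):
    z=c['z_map']; v,u=np.mgrid[:z.shape[0],:z.shape[1]]
    P=np.stack([(u-c['cx'])/c['fx']*z,(v-c['cy'])/c['fy']*z,z],-1)
    W=P@c['Rw'].T+c['tw']; W[z<=0]=np.nan
    return W
def save(c,n): cv2.imwrite(f'pics/{n}.png',c['img'][:,:,::-1])
def inrect(W,r):
    a,b,cc,d=[int(round(x)) for x in r]; return W[max(b,0):d+1,max(a,0):cc+1].reshape(-1,3)
E
python3 - <<'E'
from h import *
o=telemetry.get_obs(); print({k:np.round(v,3) for k,v in o.items()}, ctrl.tcp_to_tips)
for n in ("top","side"):
    c=cam(n); save(c,n+"0"); W=cloud(c); print(n,c['tw'].round(3))
    np.save(n+'W.npy',W)
    for t in ("bottle1","carrier","carrier_bar","crate","hook","glue_jar","screwdriver","pliers","cork_block","pad_tin"):
        for d in viewer.recognise(t,c)[:6]:
            if d['score']<.25: continue
            r=d['rect']; P=inrect(W,r); P=P[~np.isnan(P[:,0])]
            z1=np.percentile(P[:,2],97); T=P[P[:,2]>z1-.012]
            print(t,round(d['score'],2),np.round(r),'ztop',z1.round(3),'med',np.median(T,0).round(3))
E
```

```text
{'time_s': np.float64(0.0), 'qpos': array([-1.258,  0.301,  1.522,  0.   ,  1.321, -0.067]), 'joint_vel': array([-0.001,  0.001,  0.   , -0.001, -0.001,  0.001]), 'tau': array([ 0.0000e+00, -5.3181e+01, -3.5274e+01,  7.1000e-02,  2.4000e-02,
       -0.0000e+00]), 'ee_pos': array([ 0.204, -0.511,  0.222]), 'eef_rot': array([-3.14, -0.  ,  0.38]), 'force': array([-0.85 , -0.625, -0.488]), 'moment': array([-0.012,  0.005, -0.017]), 'grip_force': np.float64(0.0), 'grip_width': np.float64(0.094)} 0.017
top [ 0.459 -0.021  1.001]
bottle1 0.75 [209. 155. 228. 179.] ztop 0.105 med [0.638 0.072 0.104]
bottle1 0.66 [241. 239. 254. 254.] ztop 0.106 med [ 0.436 -0.006  0.104]
bottle1 0.64 [205. 210. 225. 229.] ztop 0.105 med [0.499 0.076 0.103]
bottle1 0.57 [243. 190. 258. 202.] ztop 0.106 med [ 0.561 -0.01   0.103]
carrier 0.82 [126. 221. 188. 275.] ztop 0.139 med [0.427 0.214 0.139]
carrier 0.26 [288. 171. 403. 239.] ztop 0.064 med [ 0.549 -0.246  0.061]
carrier_bar 0.82 [124. 216. 193. 278.] ztop 0.138 med [0.427 0.214 0.139]
carrier_bar 0.34 [286. 168. 402. 238.] ztop 0.064 med [ 0.549 -0.24
[... 1049 characters left out ...]
8 [172. 130. 225. 191.] ztop 0.136 med [0.43  0.209 0.139]
crate 0.78 [236. 236. 348. 370.] ztop 0.064 med [ 0.551 -0.263  0.062]
hook 0.89 [242.  72. 298. 166.] ztop 0.263 med [0.659 0.226 0.266]
hook 0.58 [171. 196. 204. 234.] ztop 0.014 med [0.367 0.065 0.009]
glue_jar 0.64 [324. 192. 350. 227.] ztop 0.088 med [ 0.754 -0.068  0.086]
glue_jar 0.64 [171. 193. 205. 234.] ztop 0.014 med [0.37  0.068 0.006]
screwdriver 0.81 [172. 282. 241. 296.] ztop 0.027 med [ 0.404 -0.174  0.024]
pliers 0.82 [171. 194. 206. 236.] ztop 0.014 med [0.372 0.066 0.005]
cork_block 0.58 [235. 238. 349. 371.] ztop 0.064 med [ 0.551 -0.264  0.062]
pad_tin 0.71 [249. 162. 268. 182.] ztop 0.025 med [0.598 0.149 0.023]
```

```bash
python3 - <<'E'
from h import *
for n in ("top","side"):
    W=np.load(n+'W.npy').reshape(-1,3); W=W[~np.isnan(W[:,0])]
    x,y,z=W.T
    m=(z>.056)&(z<.07)&(x>.42)&(x<.7)&(y<-.08)&(y>-.42)
    r=cv2.minAreaRect(W[m][:,:2].astype(np.float32)); print(n,'crate',r)
    m=(z>.125)&(z<.15)&(abs(x-.43)<.1)&(abs(y-.21)<.1)
    q=W[m]; print('bar',q.mean(0).round(3),len(q)); u,s,v=np.linalg.svd(q[:,:2]-q[:,:2].mean(0)); print(v[0], np.ptp(q[:,:2]@v[0]))
    m=(z>.245)&(abs(x-.65)<.15)&(abs(y-.22)<.15)
    q=W[m]; print('hook',len(q)); print(q[np.argsort(q[:,0])][::max(1,len(q)//25)].round(3).tolist())
    m=(z>.008)&(z<.02)&(np.hypot(x-.68,y-.23)<.12); q=W[m]; print('base',q.min(0),q.max(0))
    for b in [(.638,.07),(.436,-.009),(.5,.075),(.561,-.01)]:
        m=(z>.098)&(z<.11)&(np.hypot(x-b[0],y-b[1])<.03);
        if m.sum(): print('cap',(W[m].min(0)+W[m].max(0))[:2]/2,W[m].mean(0).round(4),m.sum())
a=cv2.imread('pics/top0.png')[90:330,100:420]
cv2.imwrite('pics/top0c.png',cv2.resize(a,None,fx=2.4,fy=2.4))
E
```

```text
top crate ((0.5503815412521362, -0.2473258078098297), (0.13630811870098114, 0.264954149723053), 10.293081283569336)
bar [0.427 0.214 0.138] 218
[-0.43846308  0.8987492 ] 0.1080391263341525
hook 419
[[0.573, 0.212, 0.28], [0.579, 0.211, 0.281], [0.586, 0.217, 0.274], [0.593, 0.218, 0.265], [0.601, 0.222, 0.257], [0.607, 0.214, 0.256], [0.613, 0.225, 0.254], [0.619, 0.22, 0.258], [0.625, 0.227, 0.256], [0.63, 0.226, 0.26], [0.637, 0.221, 0.259], [0.642, 0.226, 0.262], [0.648, 0.226, 0.262], [0.653, 0.228, 0.265], [0.659, 0.226, 0.266], [0.666, 0.227, 0.271], [0.67, 0.23, 0.268], [0.676, 0.226, 0.269], [0.68, 0.235, 0.288], [0.681, 0.229, 0.29], [0.683, 0.227, 0.255], [0.685, 0.225, 0.286], [0.686, 0.225, 0.25], [0.688, 0.225, 0.25], [0.69, 0.224, 0.272], [0.693, 0.225, 0.267], [0.695, 0.234, 0.289]]
base [0.57893994 0.13332405 0.00813017] [0.7462331  0.29188282 0.01999131]
cap [0.63797143 0.07287242] [0.6378 0.0729 0.1036] 90
cap [ 0.43556921 -0.00579372] [ 0.4355 -0.0061  0.1038] 94
cap [0.49921552 0.076237  ] [0.4998 0.0767 0.1034] 95
cap [ 0.56302392 -0.01053487] [ 0.5634 -0.0103  0
[... 400 characters left out ...]
.22, 0.261], [0.636, 0.221, 0.263], [0.642, 0.224, 0.262], [0.651, 0.224, 0.26], [0.658, 0.229, 0.268], [0.665, 0.226, 0.272], [0.672, 0.232, 0.272], [0.679, 0.227, 0.271], [0.682, 0.238, 0.281], [0.683, 0.229, 0.257], [0.684, 0.226, 0.268], [0.685, 0.23, 0.268], [0.687, 0.227, 0.27], [0.688, 0.229, 0.256], [0.69, 0.228, 0.275], [0.691, 0.226, 0.284], [0.693, 0.227, 0.253], [0.696, 0.229, 0.273]]
base [0.59755457 0.13200052 0.00814589] [0.74922801 0.29370701 0.01998779]
cap [0.63918217 0.07426419] [0.639  0.0728 0.1041] 65
cap [ 0.43693325 -0.00463825] [ 0.437  -0.0063  0.1039] 83
cap [0.50106101 0.07914052] [0.5011 0.0771 0.1041] 66
cap [ 0.56501233 -0.00939073] [ 0.565  -0.0104  0.1048] 75
```

View pics/top0c.png

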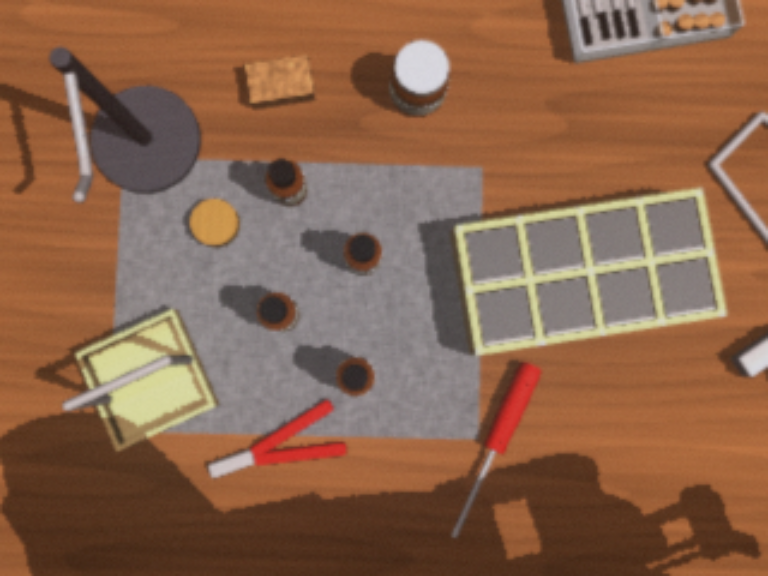

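Request:
step_arm:
  plan:
    - {"rz": 0.064,"claw": 1}
    - {"rz": 0.064,"claw": 1}
    - {"dx": 0.446,"dy": -0.1285,"claw": 1}
    - {"dx": 0.446,"dy": -0.1285,"claw": 1}
    - {"dx": 0.446,"dy": -0.1285,"claw": 1}
    - {"dx": 0.446,"dy": -0.1285,"claw": 1}
    - {"dx": 0.446,"dy": -0.1285,"claw": 1}
    - {"dx": 0.446,"dy": -0.1285,"claw": 1}
    - {"dx": 0.446,"dy": -0.1285,"claw": 1}
    - {"dx": 0.446,"dy": -0.1285,"claw": 1}
  grip_force: 20

```text
$.plan[0]: bad value
```

Request:
step_arm:
  plan:
    - {"dz": 0.44,"claw": 1}
    - {"dz": 0.44,"claw": 1}
    - {"dz": 0.44,"claw": 1}
    - {"claw": 1}
    - {"claw": 1}

```text
$.plan[0]: bad value
```

Request:
step_arm:
  plan:
    - {"dx": 0,"dy": 0,"dz": 0,"rx": 0,"ry": 0,"rz": 0.064,"claw": 1}
  grip_force: 20

```text
time_s: 1.2
ee_pos: [0.2039, -0.5108, 0.2224]
eef_rot: [-3.142, 0.0, 0.279]
force: [0.2, 0.9, 0.5]
grip_width: 0.0887
grip_force: 0.0
```

Request:
step_arm:
  plan:
    - {"dx": 0,"dy": 0,"dz": 0,"rx": 0,"ry": 0,"rz": 0.064,"claw": 1}
    - {"dx": 0.446,"dy": -0.1285,"dz": 0,"rx": 0,"ry": 0,"rz": 0,"claw": 1}
    - {"dx": 0.446,"dy": -0.1285,"dz": 0,"rx": 0,"ry": 0,"rz": 0,"claw": 1}
    - {"dx": 0.446,"dy": -0.1285,"dz": 0,"rx": 0,"ry": 0,"rz": 0,"claw": 1}
    - {"dx": 0.446,"dy": -0.1285,"dz": 0,"rx": 0,"ry": 0,"rz": 0,"claw": 1}
    - {"dx": 0.446,"dy": -0.1285,"dz": 0,"rx": 0,"ry": 0,"rz": 0,"claw": 1}
    - {"dx": 0.446,"dy": -0.1285,"dz": 0,"rx": 0,"ry": 0,"rz": 0,"claw": 1}
    - {"dx": 0.446,"dy": -0.1285,"dz": 0,"rx": 0,"ry": 0,"rz": 0,"claw": 1}
    - {"dx": 0.446,"dy": -0.1285,"dz": 0,"rx": 0,"ry": 0,"rz": 0,"claw": 1}

```text
time_s: 2.1
ee_pos: [0.5383, -0.345, 0.2225]
eef_rot: [3.141, -0.0, 0.179]
force: [-0.1, -0.6, 0.3]
grip_width: 0.0172
grip_force: 0.0
```

Request:
step_arm:
  plan:
    - {"dx": 0,"dy": 0,"dz": 0.44,"rx": 0,"ry": 0,"rz": 0,"claw": 1}
    - {"dx": 0,"dy": 0,"dz": 0.44,"rx": 0,"ry": 0,"rz": 0,"claw": 1}
    - {"dx": 0,"dy": 0,"dz": 0.44,"rx": 0,"ry": 0,"rz": 0,"claw": 1}
    - {"dx": 0,"dy": 0,"dz": 0,"rx": 0,"ry": 0,"rz": 0,"claw": 1}
    - {"dx": 0,"dy": 0,"dz": 0,"rx": 0,"ry": 0,"rz": 0,"claw": 1}

```text
time_s: 2.6
ee_pos: [0.537, -0.3464, 0.0915]
eef_rot: [-3.142, -0.0, 0.179]
force: [0.5, -0.7, 0.9]
grip_width: 0.0001
grip_force: 0.0
```

Request:
step_arm:
  plan:
    - {"dx": 0,"dy": 0,"dz": 0.13,"rx": 0,"ry": 0,"rz": 0,"claw": 1}
    - {"dx": 0,"dy": 0,"dz": 0.03,"rx": 0,"ry": 0,"rz": 0,"claw": 1}
    - {"dx": 0,"dy": 0,"dz": 0.03,"rx": 0,"ry": 0,"rz": 0,"claw": 1}
    - {"dx": 0,"dy": 0,"dz": 0,"rx": 0,"ry": 0,"rz": 0,"claw": 1}

```text
time_s: 3.0
ee_pos: [0.5368, -0.3463, 0.0717]
eef_rot: [3.141, -0.0, 0.179]
force: [0.2, -0.5, -0.7]
grip_width: 0.0003
grip_force: 0.1
```

Request:
step_arm:
  plan:
    - {"dx": 0,"dy": 0,"dz": 0.02,"rx": 0,"ry": 0,"rz": 0,"claw": 1}
    - {"dx": 0,"dy": 0,"dz": 0.02,"rx": 0,"ry": 0,"rz": 0,"claw": 1}
    - {"dx": 0,"dy": 0,"dz": 0,"rx": 0,"ry": 0,"rz": 0,"claw": 1}

```text
time_s: 3.3
ee_pos: [0.5367, -0.3462, 0.0673]
eef_rot: [-3.141, 0.0, 0.179]
force: [0.4, -0.1, 0.7]
grip_width: 0.0004
grip_force: 0.1
```

Request:
step_arm:
  plan:
    - {"dx": 0,"dy": 0,"dz": -0.25,"rx": 0,"ry": 0,"rz": 0,"claw": 1}
    - {"dx": 0,"dy": -0.32,"dz": 0,"rx": 0,"ry": 0,"rz": 0,"claw": 1}
    - {"dx": 0,"dy": -0.32,"dz": 0,"rx": 0,"ry": 0,"rz": 0,"claw": 1}
    - {"dx": 0,"dy": 0,"dz": 0.13,"rx": 0,"ry": 0,"rz": 0,"claw": 1}
    - {"dx": 0,"dy": 0,"dz": 0.035,"rx": 0,"ry": 0,"rz": 0,"claw": 1}
    - {"dx": 0,"dy": 0,"dz": 0.035,"rx": 0,"ry": 0,"rz": 0,"claw": 1}
    - {"dx": 0,"dy": 0,"dz": 0.01,"rx": 0,"ry": 0,"rz": 0,"claw": 1}
    - {"dx": 0,"dy": 0,"dz": 0,"rx": 0,"ry": 0,"rz": 0,"claw": 1}

```text
time_s: 4.1
ee_pos: [0.5253, -0.2839, 0.0712]
eef_rot: [-3.141, 0.0, 0.178]
force: [0.1, 0.0, 0.1]
grip_width: 0.0004
grip_force: 0.1
```

Request:
step_arm:
  plan:
    - {"dx": 0,"dy": 0,"dz": -0.21,"rx": 0,"ry": 0,"rz": 0,"claw": 1}
    - {"dx": 0,"dy": -0.32,"dz": 0,"rx": 0,"ry": 0,"rz": 0,"claw": 1}
    - {"dx": 0,"dy": -0.32,"dz": 0,"rx": 0,"ry": 0,"rz": 0,"claw": 1}
    - {"dx": 0,"dy": 0,"dz": 0.13,"rx": 0,"ry": 0,"rz": 0,"claw": 1}
    - {"dx": 0,"dy": 0,"dz": 0.035,"rx": 0,"ry": 0,"rz": 0,"claw": 1}
    - {"dx": 0,"dy": 0,"dz": 0.035,"rx": 0,"ry": 0,"rz": 0,"claw": 1}
    - {"dx": 0,"dy": 0,"dz": 0.01,"rx": 0,"ry": 0,"rz": 0,"claw": 1}
    - {"dx": 0,"dy": 0,"dz": 0,"rx": 0,"ry": 0,"rz": 0,"claw": 1}

```text
time_s: 4.9
ee_pos: [0.5151, -0.221, 0.0742]
eef_rot: [3.141, -0.003, 0.178]
force: [-6.9, 9.6, 30.2]
grip_width: 0.0001
grip_force: 14.4
```

Request:
step_arm:
  plan:
    - {"dx": 0,"dy": 0,"dz": -0.21,"rx": 0,"ry": 0,"rz": 0,"claw": 1}
    - {"dx": 0,"dy": -0.32,"dz": 0,"rx": 0,"ry": 0,"rz": 0,"claw": 1}
    - {"dx": 0,"dy": -0.32,"dz": 0,"rx": 0,"ry": 0,"rz": 0,"claw": 1}
    - {"dx": 0,"dy": 0,"dz": 0.13,"rx": 0,"ry": 0,"rz": 0,"claw": 1}
    - {"dx": 0,"dy": 0,"dz": 0.035,"rx": 0,"ry": 0,"rz": 0,"claw": 1}
    - {"dx": 0,"dy": 0,"dz": 0.035,"rx": 0,"ry": 0,"rz": 0,"claw": 1}
    - {"dx": 0,"dy": 0,"dz": 0,"rx": 0,"ry": 0,"rz": 0,"claw": 1}

```text
time_s: 5.6
ee_pos: [0.5028, -0.1578, 0.0743]
eef_rot: [-3.14, 0.0, 0.177]
force: [-14.2, 13.6, 33.8]
grip_width: 0.0005
grip_force: 16.4
```

Request:
step_arm:
  plan:
    - {"dx": 0,"dy": 0,"dz": -0.2,"rx": 0,"ry": 0,"rz": 0,"claw": 1}
    - {"dx": 0.32,"dy": 0,"dz": 0,"rx": 0,"ry": 0,"rz": 0,"claw": 1}
    - {"dx": 0.32,"dy": 0,"dz": 0,"rx": 0,"ry": 0,"rz": 0,"claw": 1}
    - {"dx": 0,"dy": 0,"dz": 0.13,"rx": 0,"ry": 0,"rz": 0,"claw": 1}
    - {"dx": 0,"dy": 0,"dz": 0.035,"rx": 0,"ry": 0,"rz": 0,"claw": 1}
    - {"dx": 0,"dy": 0,"dz": 0.03,"rx": 0,"ry": 0,"rz": 0,"claw": 1}
    - {"dx": 0,"dy": 0,"dz": 0,"rx": 0,"ry": 0,"rz": 0,"claw": 1}

```text
time_s: 6.3
ee_pos: [0.5649, -0.1465, 0.0725]
eef_rot: [-3.141, 0.001, 0.178]
force: [-0.8, -0.6, 0.6]
grip_width: 0.0008
grip_force: 0.1
```

Request:
step_arm:
  plan:
    - {"dx": 0,"dy": 0,"dz": -0.2,"rx": 0,"ry": 0,"rz": 0,"claw": 1}
    - {"dx": 0,"dy": 0.32,"dz": 0,"rx": 0,"ry": 0,"rz": 0,"claw": 1}
    - {"dx": 0,"dy": 0.32,"dz": 0,"rx": 0,"ry": 0,"rz": 0,"claw": 1}
    - {"dx": 0,"dy": 0,"dz": 0.13,"rx": 0,"ry": 0,"rz": 0,"claw": 1}
    - {"dx": 0,"dy": 0,"dz": 0.035,"rx": 0,"ry": 0,"rz": 0,"claw": 1}
    - {"dx": 0,"dy": 0,"dz": 0.035,"rx": 0,"ry": 0,"rz": 0,"claw": 1}
    - {"dx": 0,"dy": 0,"dz": 0,"rx": 0,"ry": 0,"rz": 0,"claw": 1}

```text
time_s: 7.0
ee_pos: [0.577, -0.2091, 0.0748]
eef_rot: [3.14, -0.001, 0.179]
force: [-6.0, -4.6, 13.7]
grip_width: 0.0004
grip_force: 6.3
```

Request:
step_arm:
  plan:
    - {"dx": 0,"dy": 0,"dz": -0.2,"rx": 0,"ry": 0,"rz": 0,"claw": 1}
    - {"dx": 0,"dy": 0.32,"dz": 0,"rx": 0,"ry": 0,"rz": 0,"claw": 1}
    - {"dx": 0,"dy": 0.32,"dz": 0,"rx": 0,"ry": 0,"rz": 0,"claw": 1}
    - {"dx": 0,"dy": 0,"dz": 0.13,"rx": 0,"ry": 0,"rz": 0,"claw": 1}
    - {"dx": 0,"dy": 0,"dz": 0.035,"rx": 0,"ry": 0,"rz": 0,"claw": 1}
    - {"dx": 0,"dy": 0,"dz": 0.04,"rx": 0,"ry": 0,"rz": 0,"claw": 1}
    - {"dx": 0,"dy": 0,"dz": 0,"rx": 0,"ry": 0,"rz": 0,"claw": 1}

```text
time_s: 7.7
ee_pos: [0.5882, -0.2706, 0.072]
eef_rot: [-3.141, 0.001, 0.18]
force: [0.4, 0.0, 0.3]
grip_width: 0.0007
grip_force: 0.1
```

Request:
step_arm:
  plan:
    - {"dx": 0,"dy": 0,"dz": -0.2,"rx": 0,"ry": 0,"rz": 0,"claw": 1}
    - {"dx": 0,"dy": 0.32,"dz": 0,"rx": 0,"ry": 0,"rz": 0,"claw": 1}
    - {"dx": 0,"dy": 0.32,"dz": 0,"rx": 0,"ry": 0,"rz": 0,"claw": 1}
    - {"dx": 0,"dy": 0,"dz": 0.13,"rx": 0,"ry": 0,"rz": 0,"claw": 1}
    - {"dx": 0,"dy": 0,"dz": 0.035,"rx": 0,"ry": 0,"rz": 0,"claw": 1}
    - {"dx": 0,"dy": 0,"dz": 0.035,"rx": 0,"ry": 0,"rz": 0,"claw": 1}
    - {"dx": 0,"dy": 0,"dz": 0,"rx": 0,"ry": 0,"rz": 0,"claw": 1}

```text
time_s: 8.4
ee_pos: [0.5997, -0.3336, 0.0722]
eef_rot: [-3.141, 0.001, 0.18]
force: [0.3, 0.6, 0.1]
grip_width: 0.0008
grip_force: 0.1
```

Request:
step_arm:
  plan:
    - {"dx": 0,"dy": 0,"dz": -0.5,"rx": 0,"ry": 0,"rz": 0,"claw": 0.5}
    - {"dx": 0,"dy": 0,"dz": -0.5,"rx": 0,"ry": 0,"rz": 0,"claw": 0.5}
    - {"dx": 0,"dy": 0,"dz": -0.5,"rx": 0,"ry": 0,"rz": 0,"claw": 0.5}
    - {"dx": 0,"dy": 0,"dz": 0,"rx": 0,"ry": 0,"rz": 0,"claw": 0.5}

```text
time_s: 8.8
ee_pos: [0.6016, -0.3351, 0.2315]
eef_rot: [3.133, -0.009, 0.18]
force: [-0.6, -0.4, 0.1]
grip_width: 0.029
grip_force: 0.0
```

```bash
cat >> h.py <<'E'
def rel(p,z=None):
    o=telemetry.get_obs(); e=np.array(o['ee_pos']); R=Ro.from_euler('xyz',o['eef_rot']).as_matrix()
    d=np.array([p[0],p[1],e[2] if z is None else z])-e
    return (10*(R.T@d)).round(3)
def caps(n='wrist'):
    c=cam(n); W=cloud(c); m=((W[...,2]>.097)&(W[...,2]<.112)).astype(np.uint8)
    k,l,s,_=cv2.connectedComponentsWithStats(m); out=[]
    for i in range(1,k):
        if s[i,4]<40: continue
        q=W[l==i]; sz=np.ptp(q[:,:2],axis=0)
        if sz.max()<.045 and sz.min()>.015:
            ctr=(q.min(0)+q.max(0))/2; out.append((ctr[:2].round(4).tolist(),sz.round(3).tolist(),rel(ctr[:2])[:2].tolist()))
    return c,W,out
def caploop():
    c,W,o=caps(); print({k:np.round(v,4) for k,v in telemetry.get_obs().items() if k in('ee_pos','eef_rot','time_s')})
    for x in o: print(x)
    return c,W
E
```

Request:
step_arm:
  plan:
    - {"dx": -0.128,"dy": -0.4405,"dz": 0,"rx": 0,"ry": 0,"rz": 0,"claw": 0.4}
    - {"dx": -0.128,"dy": -0.4405,"dz": 0,"rx": 0,"ry": 0,"rz": 0,"claw": 0.4}
    - {"dx": -0.128,"dy": -0.4405,"dz": 0,"rx": 0,"ry": 0,"rz": 0,"claw": 0.4}
    - {"dx": -0.128,"dy": -0.4405,"dz": 0,"rx": 0,"ry": 0,"rz": 0,"claw": 0.4}
    - {"dx": -0.128,"dy": -0.4405,"dz": 0,"rx": 0,"ry": 0,"rz": 0,"claw": 0.4}
    - {"dx": -0.128,"dy": -0.4405,"dz": 0,"rx": 0,"ry": 0,"rz": 0,"claw": 0.4}
    - {"dx": -0.128,"dy": -0.4405,"dz": 0,"rx": 0,"ry": 0,"rz": 0,"claw": 0.4}
    - {"dx": -0.128,"dy": -0.4405,"dz": 0,"rx": 0,"ry": 0,"rz": 0,"claw": 0.4}
    - {"dx": 0,"dy": 0,"dz": 0,"rx": 0,"ry": 0,"rz": 0,"claw": 0.4}
    - {"dx": 0,"dy": 0,"dz": 0,"rx": 0,"ry": 0,"rz": 0,"claw": 0.4}

```text
time_s: 9.8
ee_pos: [0.4361, -0.0054, 0.2228]
eef_rot: [3.141, -0.001, 0.181]
force: [0.9, -0.5, -0.3]
grip_width: 0.0562
grip_force: 0.0
```

```bash
python3 -c "
from h import *
c,W=caploop(); save(c,'w1')"
```

```text
{'time_s': np.float64(9.85), 'ee_pos': array([ 0.4364, -0.0062,  0.2226]), 'eef_rot': array([ 3.1413e+00, -7.0000e-04,  1.7970e-01])}
([0.5661, -0.0104], [0.025, 0.025], [1.269, 0.274])
([0.5025, 0.0766], [0.025, 0.025], [0.799, -0.696])
([0.4385, -0.0064], [0.025, 0.025], [0.02, 0.006])
```

View pics/w1.png

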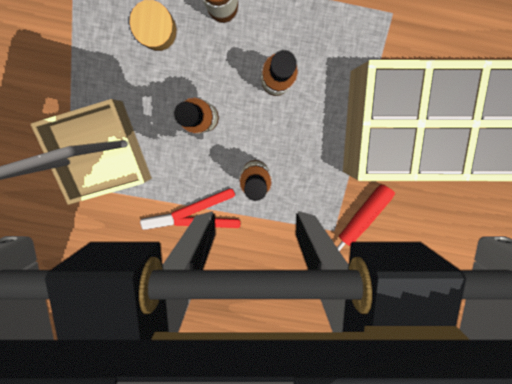

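Request:
step_arm:
  plan:
    - {"dx": 0.015,"dy": 0,"dz": 0.45,"rx": 0,"ry": 0,"rz": 0,"claw": 0.4}
    - {"dx": 0,"dy": 0,"dz": 0.45,"rx": 0,"ry": 0,"rz": 0,"claw": 0.4}
    - {"dx": 0,"dy": 0,"dz": 0.386,"rx": 0,"ry": 0,"rz": 0,"claw": 0.4}
    - {"dx": 0,"dy": 0,"dz": 0,"rx": 0,"ry": 0,"rz": 0,"claw": 0.4}
    - {"dx": 0,"dy": 0,"dz": 0,"rx": 0,"ry": 0,"rz": 0,"claw": 1}
    - {"dx": 0,"dy": 0,"dz": 0,"rx": 0,"ry": 0,"rz": 0,"claw": 1}
    - {"dx": 0,"dy": 0,"dz": 0,"rx": 0,"ry": 0,"rz": 0,"claw": 1}
    - {"dx": 0,"dy": 0,"dz": 0,"rx": 0,"ry": 0,"rz": 0,"claw": 1}
    - {"dx": 0,"dy": 0,"dz": 0,"rx": 0,"ry": 0,"rz": 0,"claw": 1}
  grip_force: 25

```text
time_s: 10.75
ee_pos: [0.4383, -0.006, 0.0948]
eef_rot: [3.141, -0.002, 0.179]
force: [0.3, 1.1, 7.2]
grip_width: 0.0255
grip_force: 25.0
```

Request:
step_arm:
  plan:
    - {"dx": 0,"dy": 0,"dz": -0.45,"rx": 0,"ry": 0,"rz": 0,"claw": 1}
    - {"dx": 0,"dy": 0,"dz": -0.45,"rx": 0,"ry": 0,"rz": 0,"claw": 1}
    - {"dx": 0,"dy": 0,"dz": -0.45,"rx": 0,"ry": 0,"rz": 0,"claw": 1}
    - {"dx": 0,"dy": 0,"dz": 0,"rx": 0,"ry": 0,"rz": 0,"claw": 1}

```text
time_s: 11.15
ee_pos: [0.4396, -0.0061, 0.2344]
eef_rot: [3.139, -0.009, 0.179]
force: [-0.0, 0.8, -1.8]
grip_width: 0.0253
grip_force: 25.0
```

Request:
step_arm:
  plan:
    - {"dx": 0.0475,"dy": 0.4405,"dz": 0,"rx": 0,"ry": 0,"rz": 0,"claw": 1}
    - {"dx": 0.0475,"dy": 0.4405,"dz": 0,"rx": 0,"ry": 0,"rz": 0,"claw": 1}
    - {"dx": 0.0475,"dy": 0.4405,"dz": 0,"rx": 0,"ry": 0,"rz": 0,"claw": 1}
    - {"dx": 0.0475,"dy": 0.4405,"dz": 0,"rx": 0,"ry": 0,"rz": 0,"claw": 1}
    - {"dx": 0.0475,"dy": 0.4405,"dz": 0,"rx": 0,"ry": 0,"rz": 0,"claw": 1}
    - {"dx": 0.0475,"dy": 0.4405,"dz": 0,"rx": 0,"ry": 0,"rz": 0,"claw": 1}
    - {"dx": 0.0475,"dy": 0.4405,"dz": 0,"rx": 0,"ry": 0,"rz": 0,"claw": 1}
    - {"dx": 0.0475,"dy": 0.4405,"dz": 0,"rx": 0,"ry": 0,"rz": 0,"claw": 1}
    - {"dx": 0,"dy": 0,"dz": 0,"rx": 0,"ry": 0,"rz": 0,"claw": 1}
    - {"dx": 0,"dy": 0,"dz": 0,"rx": 0,"ry": 0,"rz": 0,"claw": 1}

```text
time_s: 12.15
ee_pos: [0.5374, -0.3463, 0.2272]
eef_rot: [-3.14, 0.002, 0.178]
force: [-0.4, 0.3, -1.5]
grip_width: 0.0254
grip_force: 25.0
```

```bash
cat >> h.py <<'E'
def crate(c,W):
    W=W.reshape(-1,3); W=W[~np.isnan(W[:,0])]; x,y,z=W.T
    m=(z>.056)&(z<.068)&(x>.42)&(x<.7)&(y<-.08)&(y>-.42)
    return cv2.minAreaRect(W[m][:,:2].astype(np.float32))
E
python3 -c "
from h import *
c,W=caploop(); print(crate(c,W)); save(c,'w2')"
```

```text
{'time_s': np.float64(12.2), 'ee_pos': array([ 0.5375, -0.3455,  0.2279]), 'eef_rot': array([-3.1403e+00,  1.0000e-03,  1.7870e-01])}
((0.5527811050415039, -0.2467566281557083), (0.135102316737175, 0.2656034827232361), 10.220475196838379)
```

View pics/w2.png

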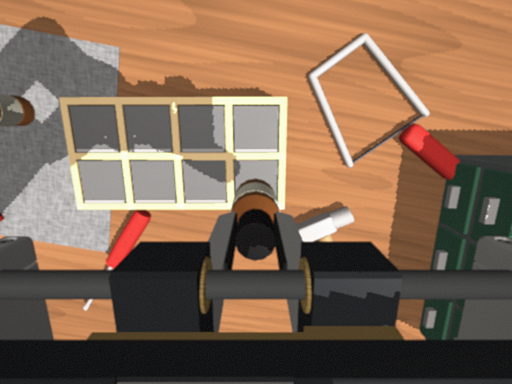

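Request:
step_arm:
  plan:
    - {"dx": 0.015,"dy": 0,"dz": 0.35,"rx": 0,"ry": 0,"rz": 0,"claw": 1}
    - {"dx": 0,"dy": 0,"dz": 0.28,"rx": 0,"ry": 0,"rz": 0,"claw": 1}
    - {"dx": 0,"dy": 0,"dz": 0.1,"rx": 0,"ry": 0,"rz": 0,"claw": 1}
    - {"dx": 0,"dy": 0,"dz": 0.1,"rx": 0,"ry": 0,"rz": 0,"claw": 1}
    - {"dx": 0,"dy": 0,"dz": 0.1,"rx": 0,"ry": 0,"rz": 0,"claw": 1}
    - {"dx": 0,"dy": 0,"dz": 0.1,"rx": 0,"ry": 0,"rz": 0,"claw": 1}
    - {"dx": 0,"dy": 0,"dz": 0,"rx": 0,"ry": 0,"rz": 0,"claw": 1}

```text
time_s: 12.9
ee_pos: [0.539, -0.3454, 0.1248]
eef_rot: [-3.141, 0.001, 0.179]
force: [-0.1, 0.2, -0.6]
grip_width: 0.0254
grip_force: 25.0
```

Request:
step_arm:
  plan:
    - {"dx": 0,"dy": 0,"dz": 0.1,"rx": 0,"ry": 0,"rz": 0,"claw": 1}
    - {"dx": 0,"dy": 0,"dz": 0.1,"rx": 0,"ry": 0,"rz": 0,"claw": 1}
    - {"dx": 0,"dy": 0,"dz": 0.1,"rx": 0,"ry": 0,"rz": 0,"claw": 1}
    - {"dx": 0,"dy": 0,"dz": 0.05,"rx": 0,"ry": 0,"rz": 0,"claw": 1}
    - {"dx": 0,"dy": 0,"dz": 0,"rx": 0,"ry": 0,"rz": 0,"claw": 1}

```text
time_s: 13.4
ee_pos: [0.5408, -0.3459, 0.0938]
eef_rot: [3.139, -0.004, 0.179]
force: [-1.4, 7.0, 23.9]
grip_width: 0.0251
grip_force: 25.8
```

Request:
step_arm:
  plan:
    - {"dx": 0,"dy": 0,"dz": -0.03,"rx": 0,"ry": 0,"rz": 0,"claw": 1}
    - {"dx": 0,"dy": 0,"dz": 0,"rx": 0,"ry": 0,"rz": 0,"claw": 0.55}
    - {"dx": 0,"dy": 0,"dz": 0,"rx": 0,"ry": 0,"rz": 0,"claw": 0.55}
    - {"dx": 0,"dy": 0,"dz": 0,"rx": 0,"ry": 0,"rz": 0,"claw": 0.55}
    - {"dx": 0,"dy": 0,"dz": -0.4,"rx": 0,"ry": 0,"rz": 0,"claw": 0.55}
    - {"dx": 0,"dy": 0,"dz": -0.4,"rx": 0,"ry": 0,"rz": 0,"claw": 0.55}
    - {"dx": 0,"dy": 0,"dz": -0.4,"rx": 0,"ry": 0,"rz": 0,"claw": 0.4}
    - {"dx": 0,"dy": 0,"dz": 0,"rx": 0,"ry": 0,"rz": 0,"claw": 0.4}
    - {"dx": 0,"dy": 0,"dz": 0,"rx": 0,"ry": 0,"rz": 0,"claw": 0.4}

```text
time_s: 14.3
ee_pos: [0.5393, -0.3458, 0.214]
eef_rot: [3.141, -0.001, 0.179]
force: [-0.5, 0.2, 0.2]
grip_width: 0.056
grip_force: 0.0
```

```bash
python3 -c "
from h import *
c,W=caploop(); save(c,'w3')
c,W,o=caps('top'); print(*o,sep='\n'); save(c,'t3')
for p in [(.5645,-.011),(.5025,.0766),(.638,.0735)]: print(p,rel(p))"
```

```text
{'time_s': np.float64(14.35), 'ee_pos': array([ 0.539 , -0.3456,  0.2127]), 'eef_rot': array([-3.1406e+00,  1.0000e-03,  1.7860e-01])}
([0.5382, -0.3465], [0.026, 0.025], [-0.01, 0.007])
([0.6385, 0.0729], [0.025, 0.022], [1.723, -3.94])
([0.5633, -0.0106], [0.025, 0.022], [0.835, -3.252])
([0.4992, 0.0762], [0.024, 0.024], [0.359, -4.22])
(0.5645, -0.011) [ 0.847 -3.246  0.004]
(0.5025, 0.0766) [ 0.392 -4.218  0.007]
(0.638, 0.0735) [ 1.72  -3.947  0.004]
```

View pics/w3.png

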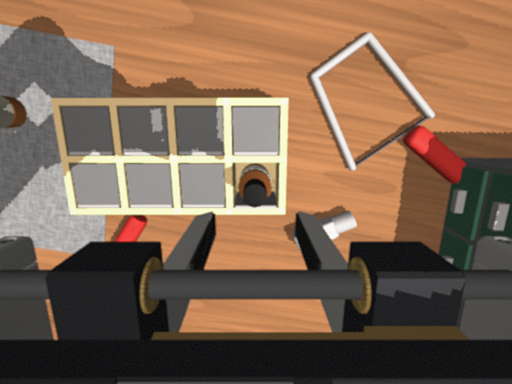

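Request:
step_arm:
  plan:
    - {"dx": 0.106,"dy": -0.406,"dz": 0,"rx": 0,"ry": 0,"rz": 0,"claw": 0.4}
    - {"dx": 0.106,"dy": -0.406,"dz": 0,"rx": 0,"ry": 0,"rz": 0,"claw": 0.4}
    - {"dx": 0.106,"dy": -0.406,"dz": 0,"rx": 0,"ry": 0,"rz": 0,"claw": 0.4}
    - {"dx": 0.106,"dy": -0.406,"dz": 0,"rx": 0,"ry": 0,"rz": 0,"claw": 0.4}
    - {"dx": 0.106,"dy": -0.406,"dz": 0,"rx": 0,"ry": 0,"rz": 0,"claw": 0.4}
    - {"dx": 0.106,"dy": -0.406,"dz": 0,"rx": 0,"ry": 0,"rz": 0,"claw": 0.4}
    - {"dx": 0.106,"dy": -0.406,"dz": 0,"rx": 0,"ry": 0,"rz": 0,"claw": 0.4}
    - {"dx": 0.106,"dy": -0.406,"dz": 0,"rx": 0,"ry": 0,"rz": 0,"claw": 0.4}
    - {"dx": 0,"dy": 0,"dz": 0,"rx": 0,"ry": 0,"rz": 0,"claw": 0.4}
    - {"dx": 0,"dy": 0,"dz": 0,"rx": 0,"ry": 0,"rz": 0,"claw": 0.4}

```text
time_s: 15.4
ee_pos: [0.5647, -0.0105, 0.2126]
eef_rot: [-3.141, 0.002, 0.18]
force: [0.4, -1.0, -0.2]
grip_width: 0.0567
grip_force: 0.0
```

```bash
python3 -c "
from h import *
caploop()"
```

```text
{'time_s': np.float64(15.45), 'ee_pos': array([ 0.5647, -0.0114,  0.2128]), 'eef_rot': array([-3.1413e+00,  1.7000e-03,  1.7890e-01])}
([0.6408, 0.0726], [0.025, 0.025], [0.898, -0.691])
([0.5668, -0.0103], [0.025, 0.025], [0.023, -0.008])
([0.5033, 0.0763], [0.025, 0.025], [-0.448, -0.972])
```

Request:
step_arm:
  plan:
    - {"dx": 0.01,"dy": 0,"dz": 0.45,"rx": 0,"ry": 0,"rz": 0,"claw": 0.4}
    - {"dx": 0,"dy": 0,"dz": 0.4,"rx": 0,"ry": 0,"rz": 0,"claw": 0.4}
    - {"dx": 0,"dy": 0,"dz": 0.317,"rx": 0,"ry": 0,"rz": 0,"claw": 0.4}
    - {"dx": 0,"dy": 0,"dz": 0,"rx": 0,"ry": 0,"rz": 0,"claw": 0.4}
    - {"dx": 0,"dy": 0,"dz": 0,"rx": 0,"ry": 0,"rz": 0,"claw": 1}
    - {"dx": 0,"dy": 0,"dz": 0,"rx": 0,"ry": 0,"rz": 0,"claw": 1}
    - {"dx": 0,"dy": 0,"dz": 0,"rx": 0,"ry": 0,"rz": 0,"claw": 1}
    - {"dx": 0,"dy": 0,"dz": 0,"rx": 0,"ry": 0,"rz": 0,"claw": 1}
    - {"dx": 0,"dy": 0,"dz": 0,"rx": 0,"ry": 0,"rz": 0,"claw": 1}
  grip_force: 25

```text
time_s: 16.35
ee_pos: [0.5664, -0.0107, 0.0981]
eef_rot: [3.142, -0.002, 0.179]
force: [0.2, 2.0, 6.4]
grip_width: 0.0253
grip_force: 25.0
```

Request:
step_arm:
  plan:
    - {"dx": 0,"dy": 0,"dz": -0.45,"rx": 0,"ry": 0,"rz": 0,"claw": 1}
    - {"dx": 0,"dy": 0,"dz": -0.45,"rx": 0,"ry": 0,"rz": 0,"claw": 1}
    - {"dx": 0,"dy": 0,"dz": -0.45,"rx": 0,"ry": 0,"rz": 0,"claw": 1}
    - {"dx": -0.071,"dy": 0.445,"dz": 0,"rx": 0,"ry": 0,"rz": 0,"claw": 1}
    - {"dx": -0.071,"dy": 0.445,"dz": 0,"rx": 0,"ry": 0,"rz": 0,"claw": 1}
    - {"dx": -0.071,"dy": 0.445,"dz": 0,"rx": 0,"ry": 0,"rz": 0,"claw": 1}
    - {"dx": 0,"dy": 0,"dz": 0,"rx": 0,"ry": 0,"rz": 0,"claw": 1}
    - {"dx": 0,"dy": 0,"dz": 0,"rx": 0,"ry": 0,"rz": 0,"claw": 1}

```text
time_s: 17.15
ee_pos: [0.5685, -0.1466, 0.2319]
eef_rot: [-3.141, 0.0, 0.177]
force: [0.4, -0.2, -2.3]
grip_width: 0.0253
grip_force: 25.0
```

Request:
step_arm:
  plan:
    - {"dx": 0,"dy": 0,"dz": 0.35,"rx": 0,"ry": 0,"rz": 0,"claw": 1}
    - {"dx": 0,"dy": 0,"dz": 0.28,"rx": 0,"ry": 0,"rz": 0,"claw": 1}
    - {"dx": 0,"dy": 0,"dz": 0.1,"rx": 0,"ry": 0,"rz": 0,"claw": 1}
    - {"dx": 0,"dy": 0,"dz": 0.1,"rx": 0,"ry": 0,"rz": 0,"claw": 1}
    - {"dx": 0,"dy": 0,"dz": 0.1,"rx": 0,"ry": 0,"rz": 0,"claw": 1}
    - {"dx": 0,"dy": 0,"dz": 0.1,"rx": 0,"ry": 0,"rz": 0,"claw": 1}
    - {"dx": 0,"dy": 0,"dz": 0,"rx": 0,"ry": 0,"rz": 0,"claw": 1}

```text
time_s: 17.85
ee_pos: [0.5685, -0.1458, 0.1282]
eef_rot: [-3.141, 0.001, 0.179]
force: [-0.2, 0.7, -2.1]
grip_width: 0.0255
grip_force: 25.0
```

Request:
step_arm:
  plan:
    - {"dx": 0,"dy": 0,"dz": 0.1,"rx": 0,"ry": 0,"rz": 0,"claw": 1}
    - {"dx": 0,"dy": 0,"dz": 0.1,"rx": 0,"ry": 0,"rz": 0,"claw": 1}
    - {"dx": 0,"dy": 0,"dz": 0.06,"rx": 0,"ry": 0,"rz": 0,"claw": 1}
    - {"dx": 0,"dy": 0,"dz": 0.03,"rx": 0,"ry": 0,"rz": 0,"claw": 1}
    - {"dx": 0,"dy": 0,"dz": 0,"rx": 0,"ry": 0,"rz": 0,"claw": 1}

```text
time_s: 18.35
ee_pos: [0.5697, -0.1458, 0.1021]
eef_rot: [3.141, -0.003, 0.179]
force: [-2.8, 4.9, 18.3]
grip_width: 0.0252
grip_force: 25.1
```

Request:
step_arm:
  plan:
    - {"dx": 0,"dy": 0,"dz": -0.02,"rx": 0,"ry": 0,"rz": 0,"claw": 1}
    - {"dx": 0,"dy": 0,"dz": 0,"rx": 0,"ry": 0,"rz": 0,"claw": 0.55}
    - {"dx": 0,"dy": 0,"dz": 0,"rx": 0,"ry": 0,"rz": 0,"claw": 0.55}
    - {"dx": 0,"dy": 0,"dz": 0,"rx": 0,"ry": 0,"rz": 0,"claw": 0.55}
    - {"dx": 0,"dy": 0,"dz": -0.4,"rx": 0,"ry": 0,"rz": 0,"claw": 0.55}
    - {"dx": 0,"dy": 0,"dz": -0.4,"rx": 0,"ry": 0,"rz": 0,"claw": 0.55}
    - {"dx": 0,"dy": 0,"dz": -0.4,"rx": 0,"ry": 0,"rz": 0,"claw": 0.4}
    - {"dx": 0,"dy": 0,"dz": 0,"rx": 0,"ry": 0,"rz": 0,"claw": 0.4}
    - {"dx": 0,"dy": 0,"dz": 0,"rx": 0,"ry": 0,"rz": 0,"claw": 0.4}

```text
time_s: 19.25
ee_pos: [0.5688, -0.1461, 0.2224]
eef_rot: [3.141, -0.001, 0.179]
force: [-0.4, -0.3, 0.5]
grip_width: 0.0561
grip_force: 0.0
```

```bash
python3 -c "
from h import *
caploop()
c,W,o=caps('top'); print(*o,sep='\n')"
```

```text
{'time_s': np.float64(19.3), 'ee_pos': array([ 0.5685, -0.146 ,  0.2212]), 'eef_rot': array([-3.1411e+00,  1.0000e-03,  1.7870e-01])}
([0.6407, 0.072], [0.025, 0.027], [1.099, -2.016])
([0.5693, -0.1461], [0.025, 0.025], [0.008, 0.002])
([0.5028, 0.0764], [0.026, 0.026], [-0.251, -2.305])
([0.6382, 0.0727], [0.025, 0.022], [1.077, -2.027])
([0.5354, -0.3454], [0.024, 0.026], [-0.678, 1.905])
([0.4994, 0.0761], [0.024, 0.024], [-0.284, -2.307])
```

Request:
step_arm:
  plan:
    - {"dx": -0.052,"dy": -0.461,"dz": 0,"rx": 0,"ry": 0,"rz": 0,"claw": 0.4}
    - {"dx": -0.052,"dy": -0.461,"dz": 0,"rx": 0,"ry": 0,"rz": 0,"claw": 0.4}
    - {"dx": -0.052,"dy": -0.461,"dz": 0,"rx": 0,"ry": 0,"rz": 0,"claw": 0.4}
    - {"dx": -0.052,"dy": -0.461,"dz": 0,"rx": 0,"ry": 0,"rz": 0,"claw": 0.4}
    - {"dx": -0.052,"dy": -0.461,"dz": 0,"rx": 0,"ry": 0,"rz": 0,"claw": 0.4}
    - {"dx": 0,"dy": 0,"dz": 0,"rx": 0,"ry": 0,"rz": 0,"claw": 0.4}
    - {"dx": 0,"dy": 0,"dz": 0,"rx": 0,"ry": 0,"rz": 0,"claw": 0.4}

```text
time_s: 20.05
ee_pos: [0.5017, 0.0767, 0.2212]
eef_rot: [-3.142, 0.002, 0.181]
force: [-0.3, 0.7, 0.0]
grip_width: 0.0566
grip_force: 0.0
```

```bash
python3 -c "
from h import *
caploop()"
```

```text
{'time_s': np.float64(20.1), 'ee_pos': array([0.5021, 0.0759, 0.2213]), 'eef_rot': array([3.1416e+00, 1.4000e-03, 1.7910e-01])}
([0.6406, 0.0732], [0.025, 0.025], [1.358, 0.274])
([0.5687, -0.1452], [0.025, 0.026], [0.262, 2.294])
([0.503, 0.077], [0.025, 0.025], [0.011, -0.01])
```

Request:
step_arm:
  plan:
    - {"dx": 0,"dy": 0,"dz": 0.45,"rx": 0,"ry": 0,"rz": 0,"claw": 0.4}
    - {"dx": 0,"dy": 0,"dz": 0.45,"rx": 0,"ry": 0,"rz": 0,"claw": 0.4}
    - {"dx": 0,"dy": 0,"dz": 0.353,"rx": 0,"ry": 0,"rz": 0,"claw": 0.4}
    - {"dx": 0,"dy": 0,"dz": 0,"rx": 0,"ry": 0,"rz": 0,"claw": 0.4}
    - {"dx": 0,"dy": 0,"dz": 0,"rx": 0,"ry": 0,"rz": 0,"claw": 1}
    - {"dx": 0,"dy": 0,"dz": 0,"rx": 0,"ry": 0,"rz": 0,"claw": 1}
    - {"dx": 0,"dy": 0,"dz": 0,"rx": 0,"ry": 0,"rz": 0,"claw": 1}
    - {"dx": 0,"dy": 0,"dz": 0,"rx": 0,"ry": 0,"rz": 0,"claw": 1}
    - {"dx": 0,"dy": 0,"dz": 0,"rx": 0,"ry": 0,"rz": 0,"claw": 1}
  grip_force: 25

```text
time_s: 21.0
ee_pos: [0.5027, 0.0763, 0.0978]
eef_rot: [-3.142, -0.002, 0.179]
force: [-0.6, 2.2, 5.0]
grip_width: 0.026
grip_force: 25.0
```

Request:
step_arm:
  plan:
    - {"dx": 0,"dy": 0,"dz": -0.45,"rx": 0,"ry": 0,"rz": 0,"claw": 1}
    - {"dx": 0,"dy": 0,"dz": -0.45,"rx": 0,"ry": 0,"rz": 0,"claw": 1}
    - {"dx": 0,"dy": 0,"dz": -0.45,"rx": 0,"ry": 0,"rz": 0,"claw": 1}
    - {"dx": 0,"dy": 0,"dz": 0,"rx": 0,"ry": 0,"rz": 0,"claw": 1}

```text
time_s: 21.4
ee_pos: [0.504, 0.0764, 0.2378]
eef_rot: [3.141, -0.01, 0.179]
force: [0.2, 0.4, -0.4]
grip_width: 0.0251
grip_force: 24.9
```

Request:
step_arm:
  plan:
    - {"dx": 0.032,"dy": 0.448,"dz": 0,"rx": 0,"ry": 0,"rz": 0,"claw": 1}
    - {"dx": 0.032,"dy": 0.448,"dz": 0,"rx": 0,"ry": 0,"rz": 0,"claw": 1}
    - {"dx": 0.032,"dy": 0.448,"dz": 0,"rx": 0,"ry": 0,"rz": 0,"claw": 1}
    - {"dx": 0.032,"dy": 0.448,"dz": 0,"rx": 0,"ry": 0,"rz": 0,"claw": 1}
    - {"dx": 0.032,"dy": 0.448,"dz": 0,"rx": 0,"ry": 0,"rz": 0,"claw": 1}
    - {"dx": 0.032,"dy": 0.448,"dz": 0,"rx": 0,"ry": 0,"rz": 0,"claw": 1}
    - {"dx": 0.032,"dy": 0.448,"dz": 0,"rx": 0,"ry": 0,"rz": 0,"claw": 1}
    - {"dx": 0.032,"dy": 0.448,"dz": 0,"rx": 0,"ry": 0,"rz": 0,"claw": 1}
    - {"dx": 0,"dy": 0,"dz": 0,"rx": 0,"ry": 0,"rz": 0,"claw": 1}
    - {"dx": 0,"dy": 0,"dz": 0,"rx": 0,"ry": 0,"rz": 0,"claw": 1}

```text
time_s: 22.4
ee_pos: [0.5907, -0.2724, 0.2302]
eef_rot: [-3.14, 0.002, 0.177]
force: [0.0, 1.6, -0.2]
grip_width: 0.0256
grip_force: 25.0
```

Request:
step_arm:
  plan:
    - {"dx": 0,"dy": 0,"dz": 0.35,"rx": 0,"ry": 0,"rz": 0,"claw": 1}
    - {"dx": 0,"dy": 0,"dz": 0.28,"rx": 0,"ry": 0,"rz": 0,"claw": 1}
    - {"dx": 0,"dy": 0,"dz": 0.1,"rx": 0,"ry": 0,"rz": 0,"claw": 1}
    - {"dx": 0,"dy": 0,"dz": 0.1,"rx": 0,"ry": 0,"rz": 0,"claw": 1}
    - {"dx": 0,"dy": 0,"dz": 0.1,"rx": 0,"ry": 0,"rz": 0,"claw": 1}
    - {"dx": 0,"dy": 0,"dz": 0.1,"rx": 0,"ry": 0,"rz": 0,"claw": 1}
    - {"dx": 0,"dy": 0,"dz": 0,"rx": 0,"ry": 0,"rz": 0,"claw": 1}

```text
time_s: 23.1
ee_pos: [0.5908, -0.2717, 0.1277]
eef_rot: [-3.141, 0.001, 0.179]
force: [0.2, -0.8, -1.5]
grip_width: 0.0254
grip_force: 25.0
```

Request:
step_arm:
  plan:
    - {"dx": 0,"dy": 0,"dz": 0.1,"rx": 0,"ry": 0,"rz": 0,"claw": 1}
    - {"dx": 0,"dy": 0,"dz": 0.1,"rx": 0,"ry": 0,"rz": 0,"claw": 1}
    - {"dx": 0,"dy": 0,"dz": 0.06,"rx": 0,"ry": 0,"rz": 0,"claw": 1}
    - {"dx": 0,"dy": 0,"dz": 0.02,"rx": 0,"ry": 0,"rz": 0,"claw": 1}
    - {"dx": 0,"dy": 0,"dz": 0,"rx": 0,"ry": 0,"rz": 0,"claw": 1}

```text
time_s: 23.6
ee_pos: [0.5916, -0.2718, 0.1023]
eef_rot: [3.141, -0.001, 0.179]
force: [-3.2, 4.0, 13.1]
grip_width: 0.0253
grip_force: 25.0
```

Request:
step_arm:
  plan:
    - {"dx": 0,"dy": 0,"dz": -0.02,"rx": 0,"ry": 0,"rz": 0,"claw": 1}
    - {"dx": 0,"dy": 0,"dz": 0,"rx": 0,"ry": 0,"rz": 0,"claw": 0.55}
    - {"dx": 0,"dy": 0,"dz": 0,"rx": 0,"ry": 0,"rz": 0,"claw": 0.55}
    - {"dx": 0,"dy": 0,"dz": 0,"rx": 0,"ry": 0,"rz": 0,"claw": 0.55}
    - {"dx": 0,"dy": 0,"dz": -0.4,"rx": 0,"ry": 0,"rz": 0,"claw": 0.55}
    - {"dx": 0,"dy": 0,"dz": -0.4,"rx": 0,"ry": 0,"rz": 0,"claw": 0.55}
    - {"dx": 0,"dy": 0,"dz": -0.4,"rx": 0,"ry": 0,"rz": 0,"claw": 0.4}
    - {"dx": 0,"dy": 0,"dz": 0,"rx": 0,"ry": 0,"rz": 0,"claw": 0.4}
    - {"dx": 0,"dy": 0,"dz": 0,"rx": 0,"ry": 0,"rz": 0,"claw": 0.4}

```text
time_s: 24.5
ee_pos: [0.5912, -0.272, 0.2232]
eef_rot: [3.141, -0.001, 0.179]
force: [-1.1, 0.7, -0.2]
grip_width: 0.056
grip_force: 0.0
```

```bash
python3 -c "
from h import *
caploop()
c,W,o=caps('top'); print(*o,sep='\n'); save(c,'t5')"
```

```text
{'time_s': np.float64(24.55), 'ee_pos': array([ 0.5908, -0.2718,  0.2218]), 'eef_rot': array([-3.1408e+00,  1.0000e-03,  1.7870e-01])}
([0.5687, -0.1469], [0.026, 0.025], [0.004, -1.269])
([0.5923, -0.2722], [0.025, 0.025], [0.013, 0.006])
([0.6381, 0.0719], [0.024, 0.024], [1.077, -3.298])
([0.5653, -0.1449], [0.025, 0.024], [-0.024, -1.294])
```

Request:
step_arm:
  plan:
    - {"dx": 0.136,"dy": -0.4125,"dz": 0,"rx": 0,"ry": 0,"rz": 0,"claw": 0.4}
    - {"dx": 0.136,"dy": -0.4125,"dz": 0,"rx": 0,"ry": 0,"rz": 0,"claw": 0.4}
    - {"dx": 0.136,"dy": -0.4125,"dz": 0,"rx": 0,"ry": 0,"rz": 0,"claw": 0.4}
    - {"dx": 0.136,"dy": -0.4125,"dz": 0,"rx": 0,"ry": 0,"rz": 0,"claw": 0.4}
    - {"dx": 0.136,"dy": -0.4125,"dz": 0,"rx": 0,"ry": 0,"rz": 0,"claw": 0.4}
    - {"dx": 0.136,"dy": -0.4125,"dz": 0,"rx": 0,"ry": 0,"rz": 0,"claw": 0.4}
    - {"dx": 0.136,"dy": -0.4125,"dz": 0,"rx": 0,"ry": 0,"rz": 0,"claw": 0.4}
    - {"dx": 0.136,"dy": -0.4125,"dz": 0,"rx": 0,"ry": 0,"rz": 0,"claw": 0.4}
    - {"dx": 0,"dy": 0,"dz": 0,"rx": 0,"ry": 0,"rz": 0,"claw": 0.4}
    - {"dx": 0,"dy": 0,"dz": 0,"rx": 0,"ry": 0,"rz": 0,"claw": 0.4}

```text
time_s: 25.6
ee_pos: [0.6391, 0.0728, 0.2212]
eef_rot: [-3.141, 0.002, 0.18]
force: [-0.3, -0.9, 0.5]
grip_width: 0.0564
grip_force: 0.0
```

```bash
python3 -c "
from h import *
caploop()"
```

```text
{'time_s': np.float64(25.65), 'ee_pos': array([0.6392, 0.0718, 0.2216]), 'eef_rot': array([-3.1415e+00,  2.0000e-03,  1.7890e-01])}
([0.6412, 0.0731], [0.025, 0.025], [0.022, -0.01])
```

Request:
step_arm:
  plan:
    - {"dx": 0.012,"dy": -0.005,"dz": 0.45,"rx": 0,"ry": 0,"rz": 0,"claw": 0.4}
    - {"dx": 0,"dy": 0,"dz": 0.45,"rx": 0,"ry": 0,"rz": 0,"claw": 0.4}
    - {"dx": 0,"dy": 0,"dz": 0.355,"rx": 0,"ry": 0,"rz": 0,"claw": 0.4}
    - {"dx": 0,"dy": 0,"dz": 0,"rx": 0,"ry": 0,"rz": 0,"claw": 0.4}
    - {"dx": 0,"dy": 0,"dz": 0,"rx": 0,"ry": 0,"rz": 0,"claw": 1}
    - {"dx": 0,"dy": 0,"dz": 0,"rx": 0,"ry": 0,"rz": 0,"claw": 1}
    - {"dx": 0,"dy": 0,"dz": 0,"rx": 0,"ry": 0,"rz": 0,"claw": 1}
    - {"dx": 0,"dy": 0,"dz": 0,"rx": 0,"ry": 0,"rz": 0,"claw": 1}
    - {"dx": 0,"dy": 0,"dz": 0,"rx": 0,"ry": 0,"rz": 0,"claw": 1}
  grip_force: 25

```text
time_s: 26.55
ee_pos: [0.6411, 0.073, 0.0986]
eef_rot: [-3.142, -0.002, 0.179]
force: [1.0, 1.4, 5.9]
grip_width: 0.0251
grip_force: 25.0
```

Request:
step_arm:
  plan:
    - {"dx": 0,"dy": 0,"dz": -0.45,"rx": 0,"ry": 0,"rz": 0,"claw": 1}
    - {"dx": 0,"dy": 0,"dz": -0.45,"rx": 0,"ry": 0,"rz": 0,"claw": 1}
    - {"dx": 0,"dy": 0,"dz": -0.45,"rx": 0,"ry": 0,"rz": 0,"claw": 1}
    - {"dx": 0,"dy": 0,"dz": 0,"rx": 0,"ry": 0,"rz": 0,"claw": 1}

```text
time_s: 26.95
ee_pos: [0.6423, 0.073, 0.2396]
eef_rot: [3.14, -0.01, 0.179]
force: [1.0, -0.8, -0.4]
grip_width: 0.0257
grip_force: 25.0
```

Request:
step_arm:
  plan:
    - {"dx": -0.217,"dy": 0.413,"dz": 0,"rx": 0,"ry": 0,"rz": 0,"claw": 1}
    - {"dx": -0.217,"dy": 0.413,"dz": 0,"rx": 0,"ry": 0,"rz": 0,"claw": 1}
    - {"dx": -0.217,"dy": 0.413,"dz": 0,"rx": 0,"ry": 0,"rz": 0,"claw": 1}
    - {"dx": -0.217,"dy": 0.413,"dz": 0,"rx": 0,"ry": 0,"rz": 0,"claw": 1}
    - {"dx": -0.217,"dy": 0.413,"dz": 0,"rx": 0,"ry": 0,"rz": 0,"claw": 1}
    - {"dx": -0.217,"dy": 0.413,"dz": 0,"rx": 0,"ry": 0,"rz": 0,"claw": 1}
    - {"dx": -0.217,"dy": 0.413,"dz": 0,"rx": 0,"ry": 0,"rz": 0,"claw": 1}
    - {"dx": -0.217,"dy": 0.413,"dz": 0,"rx": 0,"ry": 0,"rz": 0,"claw": 1}
    - {"dx": 0,"dy": 0,"dz": 0,"rx": 0,"ry": 0,"rz": 0,"claw": 1}
    - {"dx": 0,"dy": 0,"dz": 0,"rx": 0,"ry": 0,"rz": 0,"claw": 1}

```text
time_s: 27.95
ee_pos: [0.528, -0.2836, 0.2317]
eef_rot: [-3.141, 0.001, 0.177]
force: [0.0, 0.5, -1.3]
grip_width: 0.0257
grip_force: 25.0
```

Request:
step_arm:
  plan:
    - {"dx": 0,"dy": 0,"dz": 0.35,"rx": 0,"ry": 0,"rz": 0,"claw": 1}
    - {"dx": 0,"dy": 0,"dz": 0.28,"rx": 0,"ry": 0,"rz": 0,"claw": 1}
    - {"dx": 0,"dy": 0,"dz": 0.1,"rx": 0,"ry": 0,"rz": 0,"claw": 1}
    - {"dx": 0,"dy": 0,"dz": 0.1,"rx": 0,"ry": 0,"rz": 0,"claw": 1}
    - {"dx": 0,"dy": 0,"dz": 0.1,"rx": 0,"ry": 0,"rz": 0,"claw": 1}
    - {"dx": 0,"dy": 0,"dz": 0.1,"rx": 0,"ry": 0,"rz": 0,"claw": 1}
    - {"dx": 0,"dy": 0,"dz": 0,"rx": 0,"ry": 0,"rz": 0,"claw": 1}

```text
time_s: 28.65
ee_pos: [0.5283, -0.2829, 0.1283]
eef_rot: [-3.141, 0.001, 0.179]
force: [0.1, -0.2, -1.4]
grip_width: 0.0255
grip_force: 25.0
```

Request:
step_arm:
  plan:
    - {"dx": 0,"dy": 0,"dz": 0.1,"rx": 0,"ry": 0,"rz": 0,"claw": 1}
    - {"dx": 0,"dy": 0,"dz": 0.1,"rx": 0,"ry": 0,"rz": 0,"claw": 1}
    - {"dx": 0,"dy": 0,"dz": 0.06,"rx": 0,"ry": 0,"rz": 0,"claw": 1}
    - {"dx": 0,"dy": 0,"dz": 0.02,"rx": 0,"ry": 0,"rz": 0,"claw": 1}
    - {"dx": 0,"dy": 0,"dz": 0,"rx": 0,"ry": 0,"rz": 0,"claw": 1}

```text
time_s: 29.15
ee_pos: [0.5291, -0.2831, 0.1027]
eef_rot: [3.141, -0.002, 0.179]
force: [-3.0, 4.1, 14.6]
grip_width: 0.0255
grip_force: 25.1
```

Request:
step_arm:
  plan:
    - {"dx": 0,"dy": 0,"dz": -0.02,"rx": 0,"ry": 0,"rz": 0,"claw": 1}
    - {"dx": 0,"dy": 0,"dz": 0,"rx": 0,"ry": 0,"rz": 0,"claw": 0.55}
    - {"dx": 0,"dy": 0,"dz": 0,"rx": 0,"ry": 0,"rz": 0,"claw": 0.55}
    - {"dx": 0,"dy": 0,"dz": 0,"rx": 0,"ry": 0,"rz": 0,"claw": 0.55}
    - {"dx": 0,"dy": 0,"dz": -0.4,"rx": 0,"ry": 0,"rz": 0,"claw": 0.55}
    - {"dx": 0,"dy": 0,"dz": -0.4,"rx": 0,"ry": 0,"rz": 0,"claw": 0.55}
    - {"dx": -0.45,"dy": 0,"dz": -0.1,"rx": 0,"ry": 0,"rz": 0,"claw": 0.4}
    - {"dx": -0.45,"dy": 0,"dz": 0,"rx": 0,"ry": 0,"rz": 0,"claw": 0.4}
    - {"dx": 0,"dy": 0,"dz": 0,"rx": 0,"ry": 0,"rz": 0,"claw": 0.4}
    - {"dx": 0,"dy": 0,"dz": 0,"rx": 0,"ry": 0,"rz": 0,"claw": 0.4}

```text
time_s: 30.15
ee_pos: [0.4397, -0.2995, 0.1937]
eef_rot: [3.141, -0.001, 0.177]
force: [-0.2, 0.2, 0.3]
grip_width: 0.0566
grip_force: 0.0
```

```bash
cat >> h.py <<'E'
def bar(W,lo=.125,hi=.15,b=(.35,.55,.1,.33)):
    q=W.reshape(-1,3); x,y,z=q.T; q=q[(z>lo)&(z<hi)&(x>b[0])&(x<b[1])&(y>b[2])&(y<b[3])]
    if len(q)<20: return 'none'
    _,(w,h),a=r=cv2.minAreaRect(q[:,:2].astype(np.float32))
    v=np.linalg.svd(q[:,:2]-q[:,:2].mean(0),full_matrices=False)[2][0]
    return np.round(r[0],4),round(w,4),round(h,4),'ang',np.degrees(np.arctan2(v[1],v[0])).round(1)%180,'zmax',np.percentile(q[:,2],[50,95]).round(4)
E
python3 -c "
from h import *
for n in ('wrist','top','side'):
    c,W,o=caps(n); print(n,*o,sep='\n')
    print(bar(W)); save(c,'f_'+n)
print(telemetry.get_obs()['ee_pos'])
a=cv2.imread('pics/f_top.png')[90:330,100:420]
cv2.imwrite('pics/f_topc.png',cv2.resize(a,None,fx=2.4,fy=2.4))
"
```

```text
wrist
([0.5915, -0.2722], [0.026, 0.025], [1.536, 0.001])
([0.5684, -0.1468], [0.026, 0.026], [1.531, -1.273])
([0.5478, -0.3535], [0.026, 0.026], [0.962, 0.724])
([0.5291, -0.2831], [0.025, 0.025], [0.903, -0.001])
none
top
([0.5883, -0.2714], [0.024, 0.024], [1.503, -0.01])
([0.566, -0.1449], [0.024, 0.023], [1.509, -1.295])
([0.545, -0.3525], [0.024, 0.024], [0.932, 0.711])
([0.5269, -0.2824], [0.024, 0.025], [0.879, -0.011])
(array([0.4265, 0.2145]), 0.01, 0.1086, 'ang', np.float64(116.1), 'zmax', array([0.1388, 0.1411]))
side
([0.5672, -0.1441], [0.024, 0.027], [1.521, -1.298])
([0.5902, -0.2708], [0.025, 0.026], [1.521, -0.011])
([0.5273, -0.2819], [0.025, 0.025], [0.883, -0.014])
([0.5463, -0.352], [0.025, 0.025], [0.944, 0.709])
(array([0.4274, 0.2159]), 0.0098, 0.1083, 'ang', np.float64(116.2), 'zmax', array([0.1394, 0.1426]))
[ 0.44070655 -0.29902131  0.19312795]
```

View pics/f_topc.png

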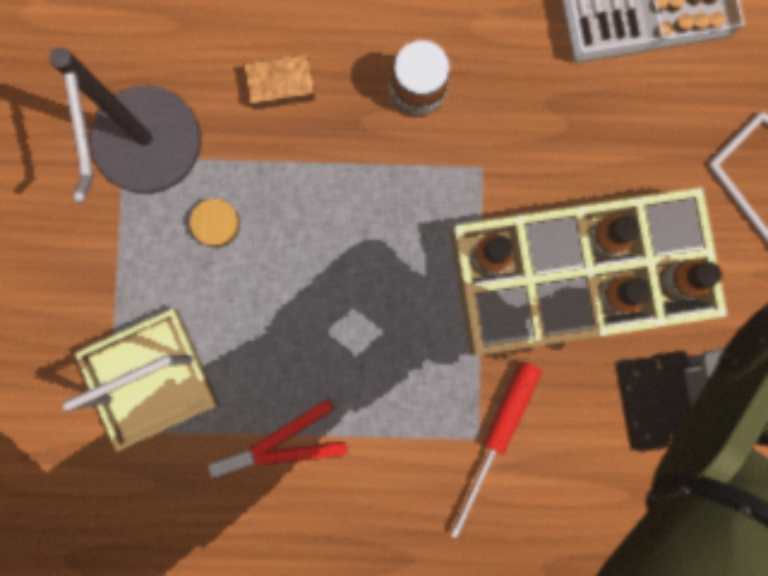

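```bash
python3 -c "
from h import *
c=cam('wrist'); W=cloud(c); q=W.reshape(-1,3)
for p in [(.5915,-.2722),(.5684,-.1468),(.5478,-.3535),(.5291,-.2831)]:
    m=(np.hypot(q[:,0]-p[0],q[:,1]-p[1])<.011)&(q[:,2]>.09); t=q[m]
    A=np.c_[t[:,:2]-p,np.ones(len(t))]; s=np.linalg.lstsq(A,t[:,2],rcond=None)[0]; print(p,len(t),s.round(3), t[:,2].min(),t[:,2].max())
    m=(np.hypot(q[:,0]-p[0],q[:,1]-p[1])<.04)&(q[:,2]>.07)&(q[:,2]<.085); t=q[m];print(' body',t[:,:2].mean(0) if len(t) else 0,len(t))
print(crate(c,W))
a=c['img'][:,:,::-1]; cv2.imwrite('pics/cr.png',cv2.resize(a,None,fx=1.5,fy=1.5))
"
```

```text
(0.5915, -0.2722) 642 [0.005 0.001 0.11 ] 0.10734730277511023 0.1116962372280941
 body [ 0.58394728 -0.27430123] 481
(0.5684, -0.1468) 642 [-0.008 -0.004  0.109] 0.10737782426987591 0.11148506128116079
 body [ 0.56572786 -0.15462162] 617
(0.5478, -0.3535) 528 [ 0.    -0.003  0.11 ] 0.1076324092112195 0.11217314936079859
 body [ 0.54430616 -0.34650866] 419
(0.5291, -0.2831) 521 [ 0.001 -0.004  0.11 ] 0.1073151144558385 0.11187820830080233
 body [ 0.52380814 -0.28416904] 342
((0.5525332093238831, -0.24726523458957672), (0.13425396382808685, 0.265104204416275), 10.297430038452148)
```

View pics/cr.png

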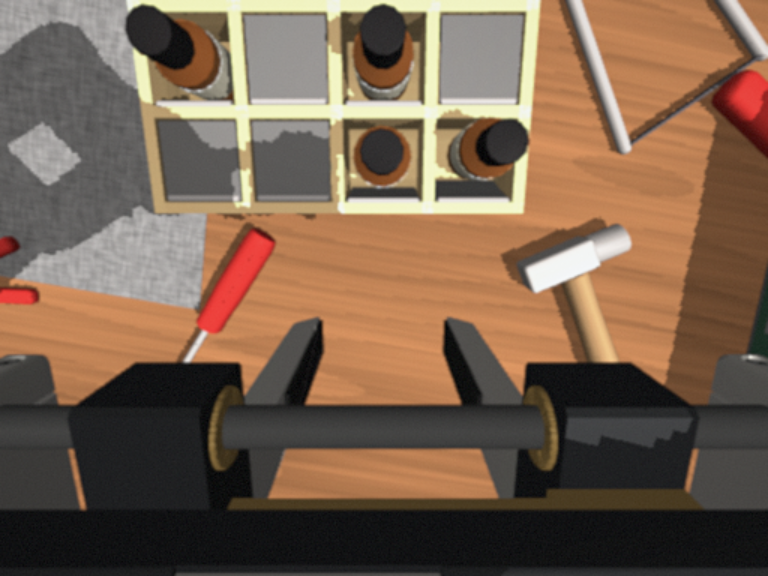

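Request:
step_arm:
  plan:
    - {"dx": 0.084,"dy": -0.489,"dz": -0.05,"rx": 0,"ry": 0,"rz": 0,"claw": 0.4}
    - {"dx": 0.084,"dy": -0.489,"dz": -0.05,"rx": 0,"ry": 0,"rz": 0,"claw": 0.4}
    - {"dx": 0.084,"dy": -0.489,"dz": -0.05,"rx": 0,"ry": 0,"rz": 0,"claw": 0.4}
    - {"dx": 0.084,"dy": -0.489,"dz": -0.05,"rx": 0,"ry": 0,"rz": 0,"claw": 0.4}
    - {"dx": 0.084,"dy": -0.489,"dz": -0.05,"rx": 0,"ry": 0,"rz": 0,"claw": 0.4}
    - {"dx": 0.084,"dy": -0.489,"dz": -0.05,"rx": 0,"ry": 0,"rz": 0,"claw": 0.4}
    - {"dx": 0.084,"dy": -0.489,"dz": -0.05,"rx": 0,"ry": 0,"rz": 0,"claw": 0.4}
    - {"dx": 0.084,"dy": -0.489,"dz": -0.05,"rx": 0,"ry": 0,"rz": 0,"claw": 0.4}
    - {"dx": 0.084,"dy": -0.489,"dz": -0.05,"rx": 0,"ry": 0,"rz": 0,"claw": 0.4}
    - {"dx": 0.084,"dy": -0.489,"dz": -0.05,"rx": 0,"ry": 0,"rz": 0,"claw": 0.4}

```text
time_s: 31.35
ee_pos: [0.4353, 0.1997, 0.2435]
eef_rot: [-3.142, -0.0, 0.18]
force: [0.9, -0.9, 0.1]
grip_width: 0.0565
grip_force: 0.0
```

Request:
step_arm:
  plan:
    - {"dx": 0,"dy": 0,"dz": 0,"rx": 0,"ry": 0,"rz": -0.0905,"claw": 0.4}
    - {"dx": 0,"dy": 0,"dz": 0,"rx": 0,"ry": 0,"rz": -0.0905,"claw": 0.4}
    - {"dx": 0,"dy": 0,"dz": 0,"rx": 0,"ry": 0,"rz": -0.0905,"claw": 0.4}
    - {"dx": 0,"dy": 0,"dz": 0,"rx": 0,"ry": 0,"rz": -0.0905,"claw": 0.4}
    - {"dx": 0,"dy": 0,"dz": 0,"rx": 0,"ry": 0,"rz": -0.0905,"claw": 0.4}
    - {"dx": 0,"dy": 0,"dz": 0,"rx": 0,"ry": 0,"rz": -0.0905,"claw": 0.4}
    - {"dx": 0,"dy": 0,"dz": 0,"rx": 0,"ry": 0,"rz": -0.0905,"claw": 0.4}
    - {"dx": 0,"dy": 0,"dz": 0,"rx": 0,"ry": 0,"rz": -0.0905,"claw": 0.4}
    - {"dx": 0,"dy": 0,"dz": 0,"rx": 0,"ry": 0,"rz": -0.0905,"claw": 0.4}
    - {"dx": 0,"dy": 0,"dz": 0,"rx": 0,"ry": 0,"rz": -0.0905,"claw": 0.4}

```text
time_s: 32.35
ee_pos: [0.4358, 0.1976, 0.2431]
eef_rot: [-3.141, 0.0, 1.607]
force: [0.3, -0.2, -0.3]
grip_width: 0.0563
grip_force: 0.0
```

Request:
step_arm:
  plan:
    - {"dx": 0,"dy": 0,"dz": 0,"rx": 0,"ry": 0,"rz": -0.0905,"claw": 0.4}
    - {"dx": 0,"dy": 0,"dz": 0,"rx": 0,"ry": 0,"rz": -0.0905,"claw": 0.4}
    - {"dx": 0,"dy": 0,"dz": 0,"rx": 0,"ry": 0,"rz": -0.0905,"claw": 0.4}
    - {"dx": 0,"dy": 0,"dz": 0,"rx": 0,"ry": 0,"rz": 0,"claw": 0.4}
    - {"dx": 0,"dy": 0,"dz": 0,"rx": 0,"ry": 0,"rz": 0,"claw": 0.4}

```text
time_s: 32.85
ee_pos: [0.4357, 0.1974, 0.2432]
eef_rot: [-3.141, -0.0, 2.023]
force: [0.4, -0.6, 0.5]
grip_width: 0.0567
grip_force: 0.0
```

```bash
cat >> h.py <<'E'
def hook(W):
    q=W.reshape(-1,3); x,y,z=q.T; m=(z>.24)&(x>.54)&(x<.67)&(y>.17)&(y<.28); q=q[m]
    if len(q)<20: return 'none'
    v=np.linalg.svd(q[:,:2]-q[:,:2].mean(0),full_matrices=False)[2][0]
    d=q[:,:2]@v; return 'mean',q.mean(0).round(4),'ang',np.degrees(np.arctan2(v[1],v[0])).round(1)%180,'tipx',q[:,0].min().round(4),'ends',q[np.argmin(q[:,0])].round(4)
E
python3 -c "
from h import *
o=telemetry.get_obs(); print(o['ee_pos'],o['eef_rot'],o['time_s'])
for n in ('wrist','top','side'):
    c=cam(n); W=cloud(c); print(n,bar(W),hook(W)); save(c,'g_'+n)
"
```

```text
[0.43572234 0.19736408 0.24316026] [-3.14125559e+00 -1.00997293e-04  2.02302974e+00] 32.85
wrist (array([0.4284, 0.2162]), 0.0093, 0.1082, 'ang', np.float64(116.2), 'zmax', array([0.1398, 0.1413])) none
top (array([0.4343, 0.1986]), 0.0098, 0.0728, 'ang', np.float64(116.0), 'zmax', array([0.1383, 0.1416])) ('mean', array([0.6239, 0.2212, 0.2637]), 'ang', np.float64(10.0), 'tipx', np.float64(0.5732), 'ends', array([0.5732, 0.2143, 0.2804]))
side (array([0.4284, 0.2153]), 0.0105, 0.1097, 'ang', np.float64(116.5), 'zmax', array([0.1392, 0.1421])) ('mean', array([0.621 , 0.2208, 0.2635]), 'ang', np.float64(10.199999999999989), 'tipx', np.float64(0.576), 'ends', array([0.576 , 0.2134, 0.2795]))
```

View pics/g_wrist.png

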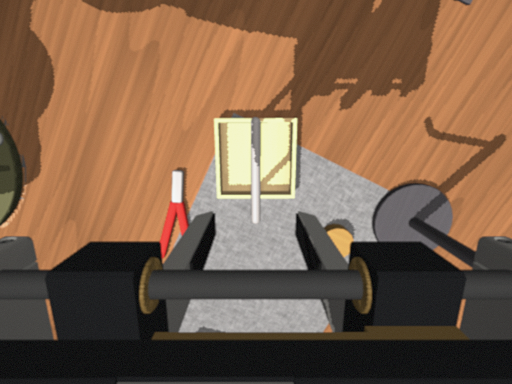

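Request:
step_arm:
  plan:
    - {"dx": 0,"dy": -0.005,"dz": 0.4,"rx": 0,"ry": 0,"rz": 0,"claw": 0.5}
    - {"dx": 0,"dy": 0,"dz": 0.4,"rx": 0,"ry": 0,"rz": 0,"claw": 0.5}
    - {"dx": 0,"dy": 0,"dz": 0.262,"rx": 0,"ry": 0,"rz": 0,"claw": 0.5}
    - {"dx": 0,"dy": 0,"dz": 0,"rx": 0,"ry": 0,"rz": 0,"claw": 0.5}
    - {"dx": 0,"dy": 0,"dz": 0,"rx": 0,"ry": 0,"rz": 0,"claw": 1}
    - {"dx": 0,"dy": 0,"dz": 0,"rx": 0,"ry": 0,"rz": 0,"claw": 1}
    - {"dx": 0,"dy": 0,"dz": 0,"rx": 0,"ry": 0,"rz": 0,"claw": 1}
    - {"dx": 0,"dy": 0,"dz": 0,"rx": 0,"ry": 0,"rz": 0,"claw": 1}
    - {"dx": 0,"dy": 0,"dz": 0,"rx": 0,"ry": 0,"rz": 0,"claw": 1}
  grip_force: 55

```text
time_s: 33.9
ee_pos: [0.4354, 0.1968, 0.1377]
eef_rot: [3.141, 0.0, 2.027]
force: [0.9, 0.9, 1.8]
grip_width: 0.0103
grip_force: 0.9
```

```bash
python3 -c "
from h import *
from scipy.optimize import least_squares
for n in ('top','side'):
    W=cloud(cam(n)); q=W.reshape(-1,3); x,y,z=q.T
    t=q[(z>.011)&(z<.019)&(np.hypot(x-.6875,y-.2325)<.07)][:,:2]
    h=cv2.convexHull(t.astype(np.float32))[:,0]
    f=least_squares(lambda p:np.hypot(h[:,0]-p[0],h[:,1]-p[1])-.06,[.6875,.2325],loss='soft_l1',f_scale=.002).x
    t=q[(z>.27)&(x<.595)&(x>.55)&(y>.19)&(y<.24)]
    a=q[(z>.245)&(x>.60)&(x<.67)&(y>.2)&(y<.25)]; 
    print(n,'base',f.round(4),'tip',t.mean(0).round(4),t.min(0).round(4),t.max(0).round(4),'arm',np.polyfit(a[:,0],a[:,1],1).round(3),a.mean(0).round(4))
"
```

```text
top base [0.6884 0.2325] tip [0.5805 0.214  0.2785] [0.5732 0.2097 0.2705] [0.5885 0.2191 0.2843] arm [0.171 0.115] [0.636  0.2233 0.2611]
side base [0.6897 0.2343] tip [0.5822 0.2141 0.2778] [0.5759 0.2115 0.2723] [0.5902 0.2195 0.2837] arm [0.178 0.11 ] [0.6348 0.2235 0.2605]
```

Request:
step_arm:
  plan:
    - {"dx": 0,"dy": 0,"dz": 0,"rx": 0,"ry": 0,"rz": 0,"claw": 1}
    - {"dx": 0,"dy": 0,"dz": 0,"rx": 0,"ry": 0,"rz": 0,"claw": 1}
    - {"dx": 0,"dy": 0,"dz": -0.1,"rx": 0,"ry": 0,"rz": 0,"claw": 1}
    - {"dx": 0,"dy": 0,"dz": -0.3,"rx": 0,"ry": 0,"rz": 0,"claw": 1}
    - {"dx": 0,"dy": 0,"dz": -0.4,"rx": 0,"ry": 0,"rz": 0,"claw": 1}
    - {"dx": 0,"dy": 0,"dz": -0.4,"rx": 0,"ry": 0,"rz": 0,"claw": 1}
    - {"dx": 0,"dy": 0,"dz": -0.4,"rx": 0,"ry": 0,"rz": 0,"claw": 1}
    - {"dx": 0,"dy": 0,"dz": -0.1,"rx": 0,"ry": 0,"rz": 0,"claw": 1}
    - {"dx": 0,"dy": 0,"dz": 0,"rx": 0,"ry": 0,"rz": 0,"claw": 1}

```text
time_s: 34.9
ee_pos: [0.4352, 0.1967, 0.3076]
eef_rot: [3.141, 0.0, 2.027]
force: [-0.4, -1.1, -4.1]
grip_width: 0.0081
grip_force: 55.0
```

Request:
step_arm:
  plan:
    - {"dx": 0,"dy": 0,"dz": 0,"rx": 0,"ry": 0,"rz": 0.06,"claw": 1}
    - {"dx": 0,"dy": 0,"dz": 0,"rx": 0,"ry": 0,"rz": 0.06,"claw": 1}
    - {"dx": 0,"dy": 0,"dz": 0,"rx": 0,"ry": 0,"rz": 0.059,"claw": 1}
    - {"dx": -0.14,"dy": 0.316,"dz": 0,"rx": 0,"ry": 0,"rz": 0,"claw": 1}
    - {"dx": -0.14,"dy": 0.316,"dz": 0,"rx": 0,"ry": 0,"rz": 0,"claw": 1}
    - {"dx": 0,"dy": 0,"dz": 0,"rx": 0,"ry": 0,"rz": 0,"claw": 1}
    - {"dx": 0,"dy": 0,"dz": 0,"rx": 0,"ry": 0,"rz": 0,"claw": 1}
    - {"dx": 0,"dy": 0,"dz": 0,"rx": 0,"ry": 0,"rz": 0,"claw": 1}

```text
time_s: 35.7
ee_pos: [0.5015, 0.1803, 0.3058]
eef_rot: [-3.139, 0.0, 1.746]
force: [0.1, -1.0, -4.0]
grip_width: 0.0088
grip_force: 55.0
```

```bash
python3 -c "
from h import *
o=telemetry.get_obs(); print(o['ee_pos'],o['eef_rot'],o['time_s'],o['force'],o['grip_width'])
c=cam('side'); W=cloud(c); save(c,'hs')
a=cv2.imread('pics/hs.png')[20:240,110:400]
cv2.imwrite('pics/hsc.png',cv2.resize(a,None,fx=2.7,fy=2.7))
q=W.reshape(-1,3); x,y,z=q.T
d=np.array([-.1736,.985]);e=np.array([.985,.1736])
C=np.array([.499,.20]); s=(q[:,:2]-C)@d; t=(q[:,:2]-C)@e
for lo,hi in ((-.055,-.03),(-.02,0),(.005,.03),(.03,.055)):
    m=(abs(t)<.02)&(s>lo)&(s<hi)&(z>.28)&(z<.33); print(lo,m.sum(),q[m].mean(0).round(4) if m.any() else '', np.percentile(z[m],[5,95]) if m.any() else '')
m=(abs(t)<.1)&(abs(s)<.09)&(z<.22)&(z>.15); print(q[m].min(0),q[m].max(0)); A=np.c_[s[m],t[m],np.ones(m.sum())]
"
```

```text
[0.50149323 0.18027365 0.30577088] [-3.13907102e+00  1.67151226e-04  1.74588391e+00] 35.7 [ 0.09355788 -0.95577686 -3.95601132] 0.008842044804064666
-0.055 75 [0.5055 0.1549 0.301 ] [0.28332667 0.3109349 ]
-0.02 30 [0.4955 0.185  0.3143] [0.30269702 0.32811485]
0.005 0  
0.03 26 [0.4872 0.2456 0.2976] [0.28340578 0.30767357]
[0.43349263 0.13489656 0.16671857] [0.56343629 0.26761441 0.21987182]
```

View pics/hsc.png

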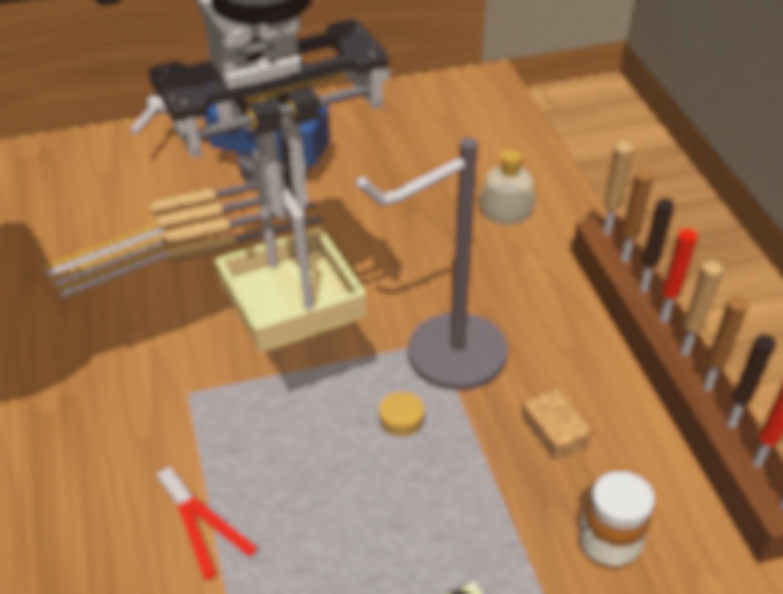

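Request:
step_arm:
  plan:
    - {"dx": 0,"dy": 0.2,"dz": 0,"rx": 0,"ry": 0,"rz": 0,"claw": 1}
    - {"dx": 0,"dy": 0.2,"dz": 0,"rx": 0,"ry": 0,"rz": 0,"claw": 1}
    - {"dx": 0,"dy": 0.2,"dz": 0,"rx": 0,"ry": 0,"rz": 0,"claw": 1}
    - {"dx": 0,"dy": 0.2,"dz": 0,"rx": 0,"ry": 0,"rz": 0,"claw": 1}
    - {"dx": 0,"dy": 0.2,"dz": 0,"rx": 0,"ry": 0,"rz": 0,"claw": 1}
    - {"dx": 0,"dy": 0.1,"dz": 0,"rx": 0,"ry": 0,"rz": 0,"claw": 1}
    - {"dx": 0,"dy": 0,"dz": 0,"rx": 0,"ry": 0,"rz": 0,"claw": 1}
    - {"dx": 0,"dy": 0,"dz": 0,"rx": 0,"ry": 0,"rz": 0,"claw": 1}
    - {"dx": 0,"dy": 0,"dz": 0,"rx": 0,"ry": 0,"rz": 0,"claw": 1}

```text
time_s: 36.65
ee_pos: [0.6099, 0.1994, 0.3074]
eef_rot: [3.142, -0.0, 1.746]
force: [-1.4, 0.5, -3.0]
grip_width: 0.0085
grip_force: 55.0
```

```bash
python3 -c "
from h import *
o=telemetry.get_obs(); print(o['ee_pos'],o['eef_rot'],o['time_s'],o['force'],o['grip_width'])
c=cam('side'); W=cloud(c); save(c,'hs2')
a=cv2.imread('pics/hs2.png')[20:200,190:350]
a=cv2.resize(a,None,fx=3.2,fy=3.2,interpolation=cv2.INTER_CUBIC)
c=cam('wrist'); b=cv2.resize(c['img'][:,:,::-1][:300],None,fx=.56,fy=.56); 
k=np.zeros((max(a.shape[0],b.shape[0]),a.shape[1]+b.shape[1],3),np.uint8); k[:a.shape[0],:a.shape[1]]=a; k[:b.shape[0],a.shape[1]:]=b; print(k.shape)
cv2.imwrite('pics/hs2c.png',k)
W=cloud(c); print(bar(W,.29,.32,(.55,.67,.14,.3)),hook(W))
"
```

```text
[0.60994511 0.19943229 0.30740744] [ 3.14152603e+00 -4.34674692e-05  1.74597130e+00] 36.65 [-1.41208529  0.46044428 -3.00391868] 0.00850084820927823
(576, 799, 3)
(array([0.6103, 0.2235]), 0.1006, 0.0319, 'ang', np.float64(100.1), 'zmax', array([0.3096, 0.3138])) ('mean', array([0.6064, 0.2232, 0.4039]), 'ang', np.float64(10.9), 'tipx', np.float64(0.54), 'ends', array([0.54  , 0.1902, 0.39  ]))
```

View pics/hs2c.png

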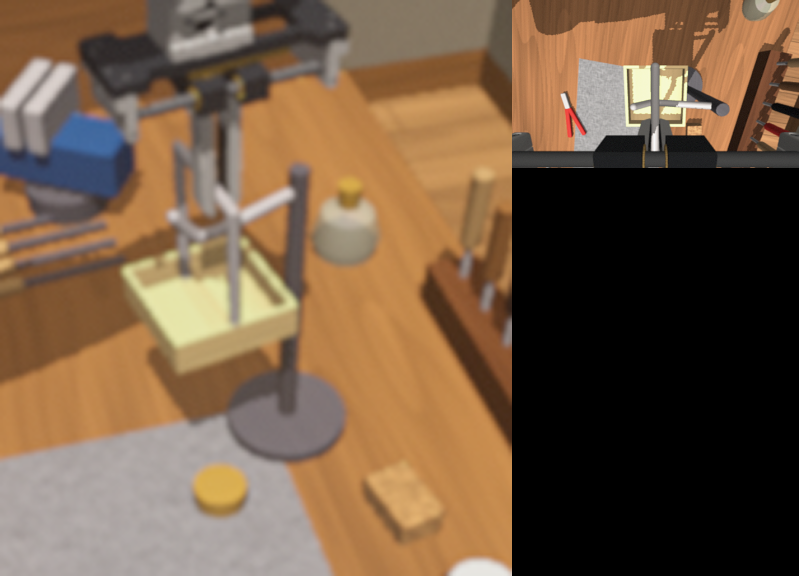

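Request:
step_arm:
  plan:
    - {"dx": 0,"dy": 0,"dz": 0.1,"rx": 0,"ry": 0,"rz": 0,"claw": 1}
    - {"dx": 0,"dy": 0,"dz": 0.1,"rx": 0,"ry": 0,"rz": 0,"claw": 1}
    - {"dx": 0,"dy": 0,"dz": 0.1,"rx": 0,"ry": 0,"rz": 0,"claw": 1}
    - {"dx": 0,"dy": 0,"dz": 0.08,"rx": 0,"ry": 0,"rz": 0,"claw": 1}
    - {"dx": 0,"dy": 0,"dz": 0,"rx": 0,"ry": 0,"rz": 0,"claw": 1}

```text
time_s: 37.25
ee_pos: [0.6102, 0.1992, 0.2674]
eef_rot: [-3.139, 0.0, 1.746]
force: [-0.1, 0.2, -2.8]
grip_width: 0.0084
grip_force: 55.0
```

Request:
step_arm:
  plan:
    - {"dx": 0,"dy": 0,"dz": 0.02,"rx": 0,"ry": 0,"rz": 0,"claw": 1}
    - {"dx": 0,"dy": 0,"dz": 0.02,"rx": 0,"ry": 0,"rz": 0,"claw": 1}
    - {"dx": 0,"dy": 0,"dz": 0,"rx": 0,"ry": 0,"rz": 0,"claw": 1}

```text
time_s: 37.55
ee_pos: [0.6107, 0.1993, 0.2651]
eef_rot: [3.141, -0.0, 1.746]
force: [0.4, -0.5, -3.6]
grip_width: 0.0084
grip_force: 55.0
```

Request:
step_arm:
  plan:
    - {"dx": 0,"dy": 0,"dz": 0.015,"rx": 0,"ry": 0,"rz": 0,"claw": 1}
    - {"dx": 0,"dy": 0,"dz": 0.015,"rx": 0,"ry": 0,"rz": 0,"claw": 1}
    - {"dx": 0,"dy": 0,"dz": 0,"rx": 0,"ry": 0,"rz": 0,"claw": 1}

```text
time_s: 37.85
ee_pos: [0.6109, 0.1992, 0.2633]
eef_rot: [3.14, -0.0, 1.745]
force: [-1.4, -2.3, 4.8]
grip_width: 0.0087
grip_force: 55.0
```

```bash
python3 -c "
from h import *
o=telemetry.get_obs(); print(o['ee_pos'],o['force'],o['moment'])"
```

```text
[0.61087305 0.19923754 0.26331954] [-1.44816132 -2.2654298   4.79898876] [-0.20167238  0.21713792  0.02946322]
```

Request:
step_arm:
  plan:
    - {"dx": 0,"dy": 0,"dz": 0,"rx": 0,"ry": 0,"rz": 0,"claw": 0.85}
    - {"dx": 0,"dy": 0,"dz": 0,"rx": 0,"ry": 0,"rz": 0,"claw": 0.8}
    - {"dx": 0,"dy": 0,"dz": 0,"rx": 0,"ry": 0,"rz": 0,"claw": 0.6}
    - {"dx": 0,"dy": 0,"dz": 0,"rx": 0,"ry": 0,"rz": 0,"claw": 0.6}
    - {"dx": 0,"dy": 0,"dz": 0,"rx": 0,"ry": 0,"rz": 0,"claw": 0.6}
    - {"dx": 0,"dy": 0,"dz": -0.1,"rx": 0,"ry": 0,"rz": 0,"claw": 0.6}
    - {"dx": 0,"dy": 0,"dz": -0.2,"rx": 0,"ry": 0,"rz": 0,"claw": 0.6}
    - {"dx": 0,"dy": 0,"dz": -0.3,"rx": 0,"ry": 0,"rz": 0,"claw": 0.6}
    - {"dx": 0,"dy": 0,"dz": -0.3,"rx": 0,"ry": 0,"rz": 0,"claw": 0.6}

```text
time_s: 38.75
ee_pos: [0.6104, 0.1993, 0.354]
eef_rot: [3.141, -0.0, 1.746]
force: [0.5, 0.0, 0.8]
grip_width: 0.0376
grip_force: 0.0
```

Request:
step_arm:
  plan:
    - {"dx": 0,"dy": -0.4,"dz": 0,"rx": 0,"ry": 0,"rz": 0,"claw": 0.6}
    - {"dx": 0,"dy": -0.4,"dz": 0,"rx": 0,"ry": 0,"rz": 0,"claw": 0.6}
    - {"dx": -0.3,"dy": -0.4,"dz": 0,"rx": 0,"ry": 0,"rz": 0,"claw": 0.6}
    - {"dx": -0.3,"dy": -0.4,"dz": 0,"rx": 0,"ry": 0,"rz": 0,"claw": 0.6}
    - {"dx": 0,"dy": 0,"dz": 0,"rx": 0,"ry": 0,"rz": 0,"claw": 0.6}
    - {"dx": 0,"dy": 0,"dz": 0,"rx": 0,"ry": 0,"rz": 0,"claw": 0.6}
    - {"dx": 0,"dy": 0,"dz": 0,"rx": 0,"ry": 0,"rz": 0,"claw": 0.6}
    - {"dx": 0,"dy": 0,"dz": 0,"rx": 0,"ry": 0,"rz": 0,"claw": 0.6}
    - {"dx": 0,"dy": 0,"dz": 0,"rx": 0,"ry": 0,"rz": 0,"claw": 0.6}
    - {"dx": 0,"dy": 0,"dz": 0,"rx": 0,"ry": 0,"rz": 0,"claw": 0.6}

```text
time_s: 39.75
ee_pos: [0.4638, 0.1127, 0.3518]
eef_rot: [-3.141, -0.0, 1.746]
force: [-0.6, 1.1, 0.4]
grip_width: 0.0371
grip_force: 0.0
```

```bash
python3 -c "
from h import *
print(telemetry.get_obs()['ee_pos'])
c,W,o=caps('top'); print(*o,sep='\n')
b=(.56,.66,.14,.3); print(bar(W,.25,.28,b))
c=cam('side'); W=cloud(c); save(c,'hs3'); print(bar(W,.25,.28,b))
cv2.imwrite('pics/hs3c.png',cv2.resize(cv2.imread('pics/hs3.png'),None,fx=1.55,fy=1.55))
"
```

```text
[0.46379444 0.11273669 0.35183952]
([0.5884, -0.2713], [0.024, 0.024], [-3.998, 0.558])
([0.5661, -0.1449], [0.024, 0.023], [-2.715, 0.559])
([0.5451, -0.3521], [0.024, 0.025], [-4.719, -0.009])
([0.5266, -0.2825], [0.024, 0.025], [-4.001, -0.069])
(array([0.6066, 0.2178]), 0.081, 0.0804, 'ang', np.float64(98.7), 'zmax', array([0.2647, 0.2687]))
(array([0.6074, 0.2182]), 0.0792, 0.079, 'ang', np.float64(97.5), 'zmax', array([0.2647, 0.2719]))
```

View pics/hs3c.png

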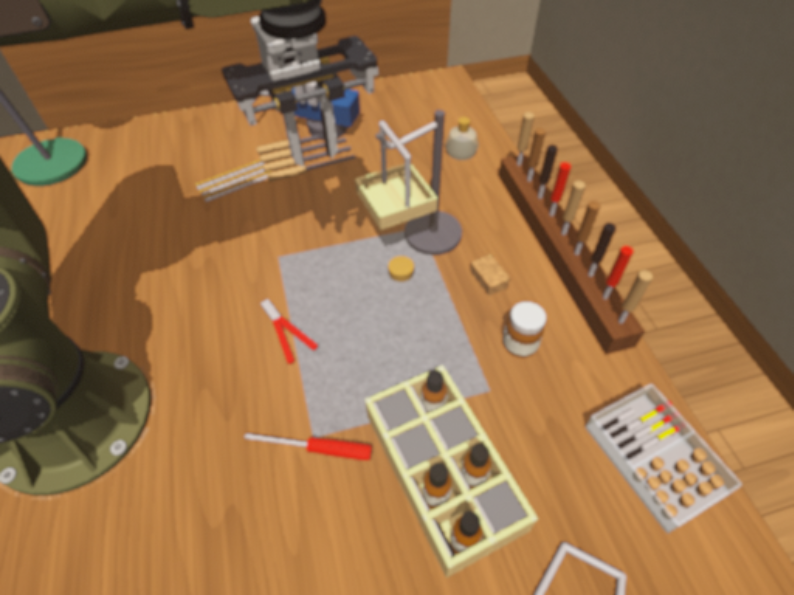

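Request:
step_arm:
  plan:
    - {"dx": 0,"dy": 0,"dz": 0,"rx": 0,"ry": 0,"rz": 0,"claw": 0.6}
    - {"dx": 0,"dy": 0,"dz": 0,"rx": 0,"ry": 0,"rz": 0,"claw": 0.6}
    - {"dx": 0,"dy": 0,"dz": 0,"rx": 0,"ry": 0,"rz": 0,"claw": 0.6}
    - {"dx": 0,"dy": 0,"dz": 0,"rx": 0,"ry": 0,"rz": 0,"claw": 0.6}
    - {"dx": 0,"dy": 0,"dz": 0,"rx": 0,"ry": 0,"rz": 0,"claw": 0.6}
    - {"dx": 0,"dy": 0,"dz": 0,"rx": 0,"ry": 0,"rz": 0,"claw": 0.6}
    - {"dx": 0,"dy": 0,"dz": 0,"rx": 0,"ry": 0,"rz": 0,"claw": 0.6}
    - {"dx": 0,"dy": 0,"dz": 0,"rx": 0,"ry": 0,"rz": 0,"claw": 0.6}
    - {"dx": 0,"dy": 0,"dz": 0,"rx": 0,"ry": 0,"rz": 0,"claw": 0.6}
    - {"dx": 0,"dy": 0,"dz": 0,"rx": 0,"ry": 0,"rz": 0,"claw": 0.6}

```text
time_s: 40.85
ee_pos: [0.4635, 0.1124, 0.3521]
eef_rot: [-3.142, 0.0, 1.746]
force: [0.4, 0.4, 0.7]
grip_width: 0.0377
grip_force: 0.0
```

```bash
python3 -c "
from h import *
print(hand_in())"
```

```text
the job is handed in; nothing more can be done
None
```

All four bottles stand upright on the floors of empty cells 3, 4, 5 and 7, the empty carrier hangs by its bar on the hook with the gripper clear, and the job was handed in at about 41 s; the hand-in returned no verdict.

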